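Find the sample case that rattles and hold it out

ROBOT

A 7-joint arm with a two-finger parallel gripper is mounted at the origin on the work surface. World frame = base frame: x ahead of the robot, y to its left, z up, the work surface at z = 0. Lengths are in m, angles in rad, forces in N, time in s.
With the tool pointing down it reaches from about 0.4 to 0.875 m from the base axis. Payload 19.3 kg.
Tool frame: the origin (TCP) lies midway between the tips of the shut fingers; the grasp point (between the pads) lies bot.tcp_to_grasp behind it (bot.tcp_to_grasp is the distance from the TCP to the grasp point, in m); z points along the fingers, y is the line along which they close (so a half turn about z gives the same grasp; the last joint's range is limited). The gripper opens to 85 mm and grips with 20 to 120 N. Pads are 22 mm wide; open, the fingers measure 114 mm over their backs; the gripper's body (76 mm by 85 mm) begins 54 mm behind the grasp point. The pads swing forward as they close: fully open they stand 13 mm farther back than shut.
Start: joints at [-1.387, 0.521, -0.036, 1.599, 0.021, 1.021, -0.113], TCP at [0.157, 0.605, 0.208] pointing down, gripper open.
Joint ranges: [-2.91, 2.91], [-0.3, 2.13], [-1.5, 1.42], [0.17, 2.43], [-1.26, 4.41], [0.16, 1.93], [-2.52, 2.52]. Speed limits (rad/s): [1.89, 1.89, 2.39, 2.39, 3.01, 3.01, 3.01].

INTERFACE

Orientations are given as [roll, pitch, yaw] about the fixed x, y, z axes, in that order (R = Rz(yaw) Ry(pitch) Rx(roll)).
In Python, from workcell import observe, imaging, bot gives the robot as it stands.
- The arm moves only by the tool send_rows, never from a script. Its argument "plan" is text: rows parted by semicolons, each of 7 numbers parted by spaces: the shift along the tool's x, y, z in m, then the turn, a rotation vector about the tool's x, y, z in degrees, then the finger opening in m, from 0 to 0.0854. In form: dx dy dz rx ry rz claw; .... A call has 1 to 10 rows; each row is the pose to reach, as a shift and turn from the pose commanded when the call began, along the tool's axes at that moment; what a row does not reach only later rows make up. A row lasts 1/12 s, in which the tool goes at most 41.7 mm and 7.16 degrees, less where a joint would pass 70% of its speed; a pose out of reach is approached as far as the arm can. A call with a gripper value outside its range is refused whole. The fingers move at their own pace and stop on an object; "grip_force" is the grip in N (left out, the last holds). Time passes only in rows, so rows that repeat a pose let the fingers close. It gives the time, the measured TCP pose, the force, the opening and the grip force at its end, in the units of the state.
- observe(): the state, without advancing time (a new reading comes with each control period).
- imaging.grab_frame(name): name is "scene" or "side" or "wrist"; returns a dict with "color" (480x640x3 uint8, red, green, blue), "fx", "fy", "cx", "cy" (pixels), "eye" and "orientation" of the camera in the world; the wrist camera has in their place "tool_from_camera" (4x4, takes a point from camera to tool coordinates, whose origin is the TCP and whose axes are the flange's). Camera axes: x right, y down, z forward; pixel columns grow to the right and rows downward; lengths in m; the calibration is good to about 2 mm. The wrist camera is an equidistant fisheye: a pixel r from the principal point sees the ray r / f radians off the axis. A picture is of the moment at which its call begins: read the wrist's pose just before it. There is no depth.
- bot.job_done(): hands the job in; it is judged then, once.
The state is a dict: "clock": time; "qpos": joint angles; "qd": joint speeds; "joint_efforts": joint torques, N m; "position": TCP position; "tool_rot": TCP orientation; "force": force on the tool from outside, world axes, zero at the start; "moment": the same for the moment, N m; "grip_width": finger opening in m; "finger_force": force on a finger pad.
Only numpy, scipy, OpenCV 4.12 (cv2) and the standard library are available. Lean on these libraries where they do the work, as an engineer would, in place of code of your own. Each camera call takes 0.05 s, during which the arm holds its last target. There are 200 camera calls.

TASK

A steel mixing ball was left in one of the three sealed sample cases: pick the cases up one at a time and shake each to and fro along its length, clear of the bench, until you find the one that rattles. Put any quiet case back upright where it stood, and finish holding the rattling case (shaken, not just guessed) still and level over the middle of the orange hand-over tray, a good 10 cm clear of the bench, without putting it down or letting go. Leave the other glassware and tools alone.

Things in the scene. Friction and masses are not known exactly. Their poses are not given: they have to be found in the camera images.
- case_blue_mid (a point): sealed case, dark grey, a blue lid, 130 mm long (x), 54 wide (y), 54 high, clasps at the ends; on top a solid block handle 24 (x) by 46 (y), 40 high, its middle 47 above the point: pinch it along x. Point: body's centre, 27 above its underside. 0.24 to 0.64 kg, balanced lengthwise. One of the three, any, also hides a steel ball (40 mm, 0.26 kg) that runs only lengthwise, 39 mm either way; in the others nothing moves.
- case_white_mid (a point): sealed case, dark grey, a white lid, 130 mm long (x), 54 wide (y), 54 high, clasps at the ends; on top a solid block handle 24 (x) by 46 (y), 40 high, its middle 47 above the point: pinch it along x. Point: body's centre, 27 above its underside. 0.24 to 0.64 kg, balanced lengthwise. One of the three, any, also hides a steel ball (40 mm, 0.26 kg) that runs only lengthwise, 39 mm either way; in the others nothing moves.
- case_orange_mid (a point): sealed case, dark grey, an orange lid, 130 mm long (x), 54 wide (y), 54 high, clasps at the ends; on top a solid block handle 24 (x) by 46 (y), 40 high, its middle 47 above the point: pinch it along x. Point: body's centre, 27 above its underside. 0.24 to 0.64 kg, balanced lengthwise. One of the three, any, also hides a steel ball (40 mm, 0.26 kg) that runs only lengthwise, 39 mm either way; in the others nothing moves.
- tray_mid (a point): low open hand-over tray of orange plastic fixed on the bench, 120 mm (its x) by 170 mm (its y), rim 18 mm high; the point is the middle of its inner floor, 4 mm above the bench.
- bottle_a: amber reagent bottle with a blue cap, 56 mm across, 125 mm high; origin at the centre of its underside. A bystander: leave it alone.
- bottle_b: a second amber reagent bottle like the first, 56 mm across, 125 mm high; origin at the centre of its underside. A bystander: leave it alone.
- beaker: empty clear beaker, 72 mm across, 95 mm high; origin at the centre of its underside. A bystander: leave it alone.
- flask: glass conical flask, 72 mm across the foot, 110 mm high; origin at the centre of its underside. A bystander: leave it alone.
- rack: orange test-tube rack with capped tubes, 70 by 180 mm (its x, y), 101 mm high; origin at the centre of its underside. A bystander: leave it alone.
- spoon: steel measuring spoon lying on the bench along its x, 170 mm long; origin near its middle on the bench. A bystander: leave it alone.
There are look-alikes about, which are no part of the job. What is shaped like the part that bears case_white_mid but turquoise is not meant. Leave any red look-alike of the part that bears case_blue_mid alone.

How it is judged:
By the outcome, as a careful person would: the job done as asked, in the order asked, and still so for the second after the job is handed in, while the arm keeps its last pose, push and grip.
It also fails if it takes over 72 s, if anything falls off the work surface, if the arm or the gripper's body presses on something with over 40 N, if the wrist force passes 120 N, or if a joint passes its speed limit or range.

## Working session

There is one attempt and no reset: what is moved stays moved. The work goes in short steps, Python scripts to look and compute and a tool call to move; the robot and the scene stay as the last step left them, time stands still between calls to the robot, and variables do not carry over. Pictures are saved under pics/ and viewed, at most 10 in all, crops included, and the job is handed in when it is done.

Besides the shell and the picture viewer there is one more tool, called after "Request:" as a command line: name --argument value ..., lists and objects as JSON in quotes. send_rows: Moves the arm, as the interface text tells. Its arguments: {"type":"object","properties":{"plan":{"type":"string"},"grip_force":{"type":"number"}},"required":["plan"]}

```bash
ls; mkdir -p pics
python3 - <<'E'
from workcell import observe, imaging, bot
import cv2
s=observe()
for k,v in s.items(): print(k,v)
print(bot.tcp_to_grasp)
for n in ("scene","side"):
    f=imaging.grab_frame(n); cv2.imwrite(f"pics/{n}0.png",f["color"][:,:,::-1])
    print(n,{k:v for k,v in f.items() if k!="color"})
E
```

```text
pics
clock 0.0
qpos [-1.3872058   0.52209142 -0.03631418  1.59998065  0.02116542  1.02106562
 -0.11281158]
qd [ 1.60504923e-03 -7.15624756e-05 -4.23388899e-05 -2.48464227e-03
 -1.74458767e-03 -6.03947310e-04 -3.82490778e-04]
joint_efforts [ 6.39834707e-04 -9.27098966e+01  1.98011622e+00 -3.69930482e+01
  1.78173662e-02  8.23011564e-03 -2.74391931e-05]
position [0.15686762 0.60463264 0.20718743]
tool_rot [-3.14043253e+00  5.81036435e-05  2.88775057e+00]
force [-0.66845522 -0.27273514 -0.0593396 ]
moment [-0.01831133 -0.05184117 -0.01183629]
finger_force 0.0
grip_width 0.08546204742681988
0.0187
scene {'fx': 527.868484105395, 'fy': 527.868484105395, 'cx': 318.2302804507407, 'cy': 243.32377014734456, 'eye': array([ 1.32415942, -0.3421605 ,  0.69021588]), 'orientation': array([-2.17593884, -0.01629312,  1.16282617])}
side {'fx': 434.50821665510415, 'fy': 434.50821665510415, 'cx': 310.3977137513885, 'cy': 244.401363941533, 'eye': array([0.39559781, 0.71603528, 0.74928374]), 'orientation': array([-2.35309683e+00, -2.26567776e-03, -2.99418565e+00])}
```

View pics/scene0.png

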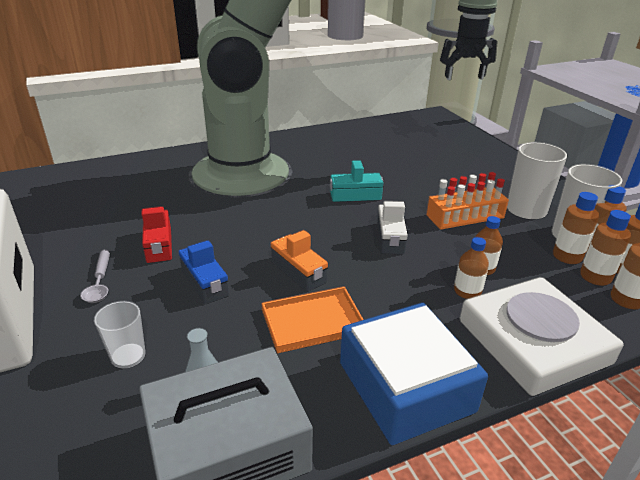

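View pics/side0.png

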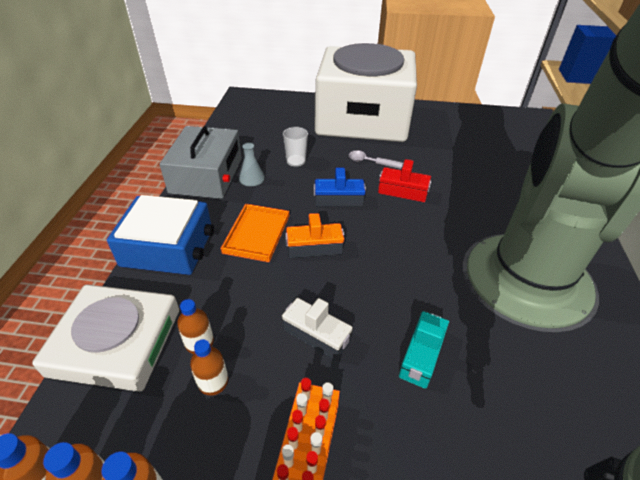

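```bash
cat > h.py <<'E'
import numpy as np, cv2
from scipy.spatial.transform import Rotation as R
from scipy.optimize import minimize
def w2c(f): return R.from_euler('xyz',f['orientation']).as_matrix()
def proj(f,P):
    c=(np.asarray(P)-f['eye'])@w2c(f)
    return np.c_[f['fx']*c[:,0]/c[:,2]+f['cx'],f['fy']*c[:,1]/c[:,2]+f['cy']]
def onplane(f,uv,z):
    d=w2c(f)@[(uv[0]-f['cx'])/f['fx'],(uv[1]-f['cy'])/f['fy'],1]
    return f['eye']+d*(z-f['eye'][2])/d[2]
def box(sx,sy,z0,z1):
    return np.array([[a*sx/2,b*sy/2,z] for a in(-1,1) for b in(-1,1) for z in(z0,z1)])
def render(f,p,boxes):
    m=np.zeros((480,640),np.uint8); c,s=np.cos(p[2]),np.sin(p[2])
    for b in boxes:
        q=b.copy(); q[:,:2]=b[:,:2]@np.array([[c,s],[-s,c]])+p[:2]
        h=cv2.convexHull(proj(f,q).astype(np.float32))
        t=np.zeros_like(m); cv2.fillConvexPoly(t,np.round(h*16).astype(np.int32),255,cv2.LINE_AA,4); m=np.maximum(m,t)
    return m
def cmask(img,col,seed,rad=60):
    hsv=cv2.cvtColor(img,cv2.COLOR_RGB2HSV); H,S,V=cv2.split(hsv)
    if col=='white': m=(S<50)&(V>120)
    else:
        lo,hi={'blue':(105,125),'orange':(8,20)}[col]; m=(H>=lo)&(H<=hi)&(S>120)&(V>60)
    n,l=cv2.connectedComponents(m.astype(np.uint8)); 
    return (l==l[seed[1],seed[0]]).astype(np.uint8)*255
def caseboxes(t): return [box(.130,.054,.054-t,.054),box(.024,.046,.054,.094)]
def fit(views,boxfn,p0):
    def cost(p): 
        return sum(np.abs(render(f,p,boxfn(p[3])).astype(float)-m).sum()/m.sum() for f,m in views)
    best=None
    for y in np.arange(0,np.pi,np.pi/12) :
        p=np.array([*p0,y,.012]); 
        r=minimize(cost,p,method='Nelder-Mead',options=dict(initial_simplex=np.vstack([p]+[p+d for d in np.diag([.01,.01,.1,.004])]),maxfev=120))
        if best is None or r.fun<best.fun: best=r
    best=minimize(cost,best.x,method='Nelder-Mead',options=dict(initial_simplex=np.vstack([best.x]+[best.x+d for d in np.diag([.004,.004,.05,.003])])))
    return best.x,best.fun
E
cat > m.py <<'E'
from h import *
from workcell import imaging
F={n:imaging.grab_frame(n) for n in('scene','side')}
S={'blue':((204,262),(325,187)),'orange':((300,240),(315,238)),'white':((393,220),(316,318)),'tray':((313,318),(257,232))}
for k,(a,b) in S.items():
    col='orange' if k=='tray' else k
    v=[(F[n],cmask(F[n]['color'],col,s)) for n,s in zip(F,(a,b))]
    p0=(onplane(F['scene'],a,.05)[:2]+onplane(F['side'],b,.05)[:2])/2
    fn=(lambda t:[box(.120,.170,0,.018)]) if k=='tray' else caseboxes
    x,c=fit(v,fn,p0)
    print(k,[int((m>0).sum()) for _,m in v],x[:2].round(4),'yaw',np.degrees(x[2]).round(1),'t',x[3].round(4),'cost',round(c,3))
E
python3 m.py
```

```text
blue [1330, 977] [ 0.4543 -0.2096] yaw 7.9 t 0.013 cost 0.203
orange [1389, 1262] [ 0.4943 -0.0178] yaw 13.8 t 0.0116 cost 0.166
white [904, 1957] [0.4557 0.2294] yaw -25.5 t 0.0073 cost 0.179
tray [4378, 2701] [ 0.6444 -0.0483] yaw -5.4 t 0.0441 cost 0.147
```

```bash
cat > go.py <<'E'
import sys, numpy as np
from scipy.spatial.transform import Rotation as R
from workcell import observe
x,y,z,yaw=map(float,sys.argv[1:5]); s=observe()
M=R.from_euler('xyz',s['tool_rot']); T=R.from_euler('xyz',[np.pi,0,np.radians(yaw)])
print(s['clock'],np.round(s['position'],4),np.degrees(s['tool_rot']).round(2),'q',s['qpos'].round(2))
print('shift',(M.inv().apply(np.array([x,y,z])-s['position'])).round(4),'turn',np.degrees((M.inv()*T).as_rotvec()).round(2))
E
python3 go.py .4557 .2294 .2 64.5
```

```text
0.2 [0.1569 0.6048 0.2075] [-179.96    0.    165.46] q [-1.39  0.52 -0.04  1.6   0.02  1.02 -0.11]
shift [-0.3835 -0.2883  0.0077] turn [-3.0000e-02  4.0000e-02  1.0096e+02]
```

Request:
send_rows --plan "-0.3835 -0.2883 0.0 0 0 101 0.085;-0.3835 -0.2883 0.0 0 0 101 0.085;-0.3835 -0.2883 0.0 0 0 101 0.085;-0.3835 -0.2883 0.0 0 0 101 0.085;-0.3835 -0.2883 0.0 0 0 101 0.085;-0.3835 -0.2883 0.0 0 0 101 0.085;-0.3835 -0.2883 0.0 0 0 101 0.085;-0.3835 -0.2883 0.0 0 0 101 0.085;-0.3835 -0.2883 0.0 0 0 101 0.085;-0.3835 -0.2883 0.0 0 0 101 0.085" --grip_force 70

```text
clock: 1.03
position: [0.4173, 0.2772, 0.208]
tool_rot: [3.141, -0.0, 1.632]
force: [1.0, 1.3, -0.1]
grip_width: 0.0851
finger_force: 0.0
```

```bash
python3 go.py .4557 .2294 .2 64.5
```

```text
1.0333 [0.4173 0.2772 0.208 ] [ 1.7999e+02 -2.0000e-02  9.3490e+01] q [-0.98  0.34  0.35  1.93 -0.15  0.89 -0.49]
shift [-0.0501  0.0354  0.008 ] turn [ 1.000e-02 -3.000e-02  2.899e+01]
```

Request:
send_rows --plan "-0.05 0.035 0.05 0 0 29 0.085;-0.05 0.035 0.05 0 0 29 0.085;-0.05 0.035 0.05 0 0 29 0.085;-0.05 0.035 0.05 0 0 29 0.085;-0.05 0.035 0.05 0 0 29 0.085;-0.05 0.035 0.05 0 0 29 0.085;-0.05 0.035 0.05 0 0 29 0.085"

```text
clock: 1.62
position: [0.4546, 0.2319, 0.1579]
tool_rot: [3.142, -0.0, 1.137]
force: [0.2, -0.5, 1.0]
grip_width: 0.0846
finger_force: 0.0
```

```bash
python3 go.py .4557 .2294 .06 64.5
python3 - <<'E'
from workcell import imaging
import cv2,numpy as np
f=imaging.grab_frame('wrist');g=imaging.grab_frame('scene')
im=np.vstack([f['color'],])
cv2.imwrite('pics/w1.png',np.hstack([cv2.resize(f['color'],(480,360)),g['color'][80:360,280:580][:, :]]if 0 else [f['color']])[:,:,::-1])
print({k:v for k,v in f.items() if k!='color'})
E
```

```text
1.6167 [0.4546 0.2319 0.1579] [ 1.800e+02 -1.000e-02  6.513e+01] q [-0.94  0.45  0.46  1.97 -0.27  0.79 -0.75]
shift [-0.0018  0.0021  0.0979] turn [ 0.   -0.01  0.63]
{'fx': 371.64829954431775, 'fy': 371.64829954431775, 'cx': 317.8907814733172, 'cy': 235.84830184758962, 'tool_from_camera': array([[-2.53151232e-04, -9.65539586e-01, -2.60256111e-01,
         6.61770732e-02],
       [ 9.99999949e-01, -2.95424037e-04,  1.23310776e-04,
        -1.33055245e-04],
       [-1.95947346e-04, -2.60256066e-01,  9.65539612e-01,
        -1.67163766e-01],
       [ 0.00000000e+00,  0.00000000e+00,  0.00000000e+00,
         1.00000000e+00]])}
```

View pics/w1.png

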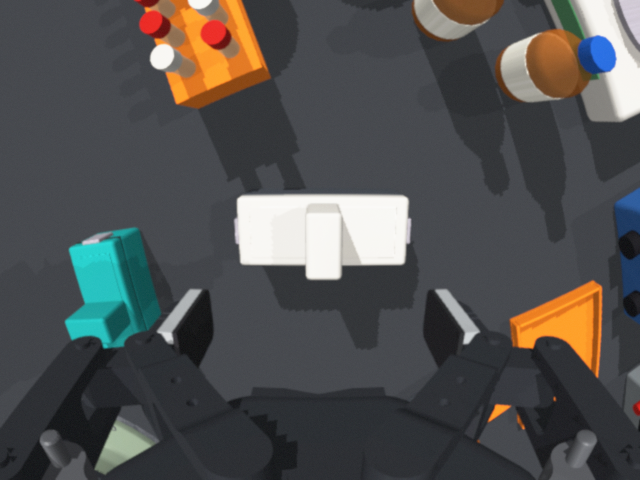

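Request:
send_rows --plan "-0.002 0.002 0.03 0 0 0.6 0.085;-0.002 0.002 0.06 0 0 0.6 0.085;-0.002 0.002 0.085 0 0 0.6 0.085;-0.002 0.002 0.098 0 0 0.6 0.085;-0.002 0.002 0.098 0 0 0.6 0.085;-0.002 0.002 0.098 0 0 0.6 0.02;-0.002 0.002 0.098 0 0 0.6 0.015;-0.002 0.002 0.098 0 0 0.6 0.015;-0.002 0.002 0.098 0 0 0.6 0.015;-0.002 0.002 0.098 0 0 0.6 0.015"

```text
clock: 2.55
position: [0.4561, 0.2291, 0.0605]
tool_rot: [3.141, -0.001, 1.122]
force: [11.6, -6.1, 8.1]
grip_width: 0.0252
finger_force: 7.7
```

Request:
send_rows --plan "0 0 0 0 0 0 0.015;0 0 0 0 0 0 0.015;0 0 0 0 0 0 0.015;0 0 0 0 0 0 0.015"

```text
clock: 2.88
position: [0.4561, 0.2291, 0.0607]
tool_rot: [3.141, -0.001, 1.121]
force: [-2.3, -1.2, 12.3]
grip_width: 0.022
finger_force: 68.3
```

```bash
python3 go.py .4561 .2291 .24 64.5; python3 -c "
from workcell import observe;s=observe();print(s['force'],s['moment'])"
```

```text
2.8833 [0.4561 0.2291 0.0607] [ 1.7997e+02 -7.0000e-02  6.4250e+01] q [-0.85  0.6   0.37  2.03 -0.38  0.57 -0.67]
shift [ 2.000e-04  1.000e-04 -1.793e-01] turn [ 0.03 -0.07 -0.25]
[-2.29789124 -1.1960149  12.34142909] [-0.15689256  0.50685492  0.10576899]
```

Request:
send_rows --plan "0 0 -0.02 0 0 0 0.015;0 0 -0.05 0 0 0 0.015;0 0 -0.085 0 0 0 0.015;0 0 -0.12 0 0 0 0.015;0 0 -0.15 0 0 0 0.015;0 0 -0.17 0 0 0 0.015;0 0 -0.18 0 0 0 0.015;0 0 -0.18 0 0 0 0.015;0 0 -0.18 0 0 0 0.015;0 0 -0.18 0 0 0 0.015"

```text
clock: 3.72
position: [0.4549, 0.2285, 0.2383]
tool_rot: [-3.14, 0.002, 1.121]
force: [-0.2, 0.5, -7.7]
grip_width: 0.0216
finger_force: 71.8
```

```bash
cat > ft.py <<'E'
from workcell import observe, imaging
import numpy as np
from scipy.spatial.transform import Rotation as R
a=[]
for i in range(5):
    s=observe(); M=R.from_euler('xyz',s['tool_rot'])
    a.append(np.r_[M.inv().apply(s['force']),M.inv().apply(s['moment'])]); imaging.grab_frame('side')
print(s['clock'],s['position'].round(4),s['grip_width'],s['finger_force'])
print('tool F,M mean',np.mean(a,0).round(3),'std',np.std(a,0).round(3))
E
python3 ft.py
```

```text
3.9167 [0.4554 0.2285 0.2389] 0.021851766343117567 71.85272097587585
tool F,M mean [ 0.212 -0.397  7.947 -0.024  0.018 -0.011] std [0.469 0.379 0.46  0.014 0.016 0.022]
```

Request:
send_rows --plan "0 0.04 0 0 0 0 0.015;0 0.0 0 0 0 0 0.015;0 -0.04 0 0 0 0 0.015;0 0 0 0 0 0 0.015;0 0.04 0 0 0 0 0.015;0 0 0 0 0 0 0.015;0 -0.04 0 0 0 0 0.015;0 0 0 0 0 0 0.015;0 0.04 0 0 0 0 0.015;0 0.04 0 0 0 0 0.015"

```text
clock: 4.8
position: [0.4963, 0.209, 0.2403]
tool_rot: [3.138, -0.001, 1.119]
force: [0.9, -2.3, -0.4]
grip_width: 0.0148
finger_force: 0.0
```

```bash
python3 ft.py
```

```text
5.0 [0.4916 0.2115 0.2398] 0.014977623229032462 0.0
tool F,M mean [-0.415  0.23   0.023 -0.01  -0.002  0.004] std [0.708 0.933 0.396 0.06  0.067 0.022]
```

Request:
send_rows --plan "0 -0.04 0 0 0 0 0.015;0 -0.08 0 0 0 0 0.015;0 -0.04 0 0 0 0 0.015;0 0 0 0 0 0 0.015;0 -0.04 0 0 0 0 0.015;0 -0.08 0 0 0 0 0.015;0 -0.08 0 0 0 0 0.015"

```text
clock: 5.63
position: [0.4147, 0.2486, 0.2391]
tool_rot: [-3.138, 0.001, 1.125]
force: [-0.4, 1.8, 0.2]
grip_width: 0.0148
finger_force: 0.0
```

```bash
python3 ft.py
```

```text
5.8333 [0.4197 0.2464 0.2401] 0.015174156979228031 0.0
tool F,M mean [ 0.501  0.119  0.171 -0.021  0.012 -0.015] std [0.568 0.818 0.362 0.028 0.051 0.033]
```

Run:
```python
from workcell import imaging
import cv2,numpy as np
for n in('scene','side'):
    f=imaging.grab_frame(n); cv2.imwrite(f'pics/{n}_drop.png',f['color'][:,:,::-1])
```

```text
(no output)
```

View pics/scene_drop.png

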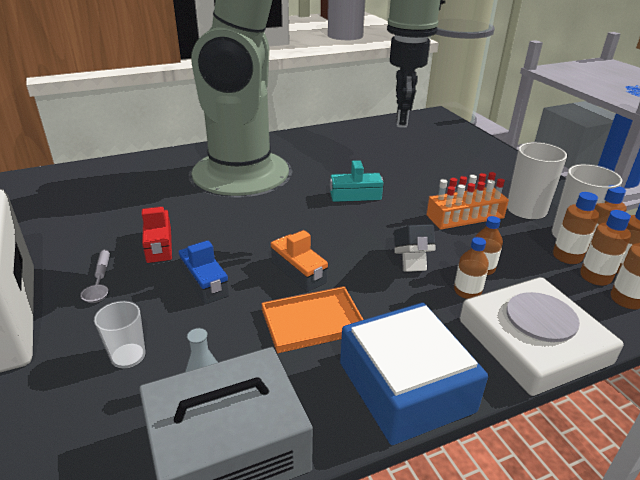

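View pics/side_drop.png

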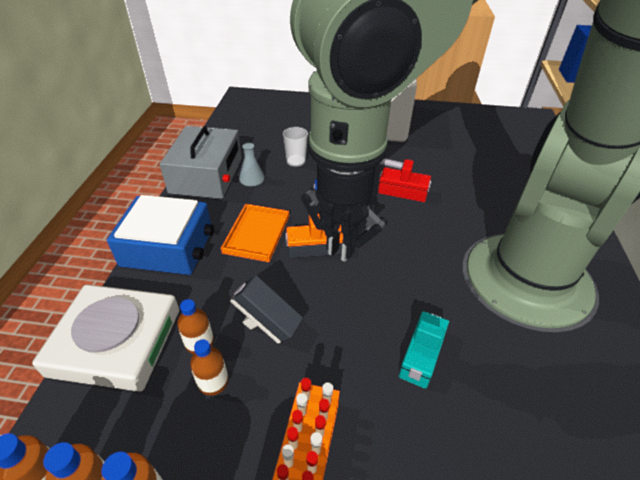

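Run:
```python
from workcell import imaging,observe
import cv2,numpy as np
a=imaging.grab_frame('scene')['color'];b=imaging.grab_frame('side')['color'];w=imaging.grab_frame('wrist')['color']
A=cv2.resize(a[205:295,370:490],(400,300),interpolation=cv2.INTER_CUBIC);B=cv2.resize(b[255:360,200:340],(400,300),interpolation=cv2.INTER_CUBIC)
W=cv2.resize(w,(400,300))
cv2.imwrite('pics/mos1.png',np.vstack([np.hstack([A,B]),np.hstack([W,W*0])])[:,:,::-1])
```

```text
(no output)
```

View pics/mos1.png

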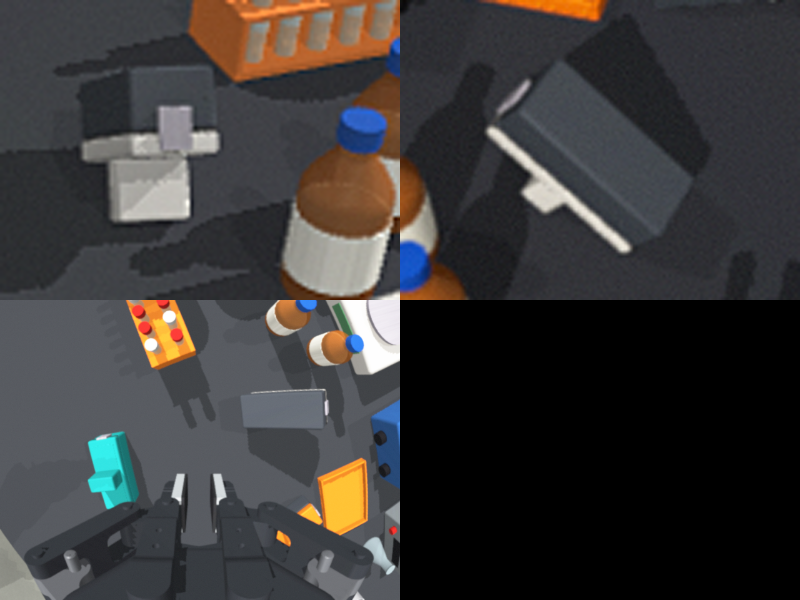

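```bash
cat > wr.py <<'E'
import numpy as np
from scipy.spatial.transform import Rotation as R
from workcell import observe, imaging
def ray(f,s,uv):
    d=np.array([(uv[0]-f['cx']),(uv[1]-f['cy'])])/f['fx']; th=np.hypot(*d)
    c=np.r_[d/th*np.sin(th),np.cos(th)]; T=f['tool_from_camera']; M=R.from_euler('xyz',s['tool_rot']).as_matrix()
    return s['position']+M@T[:3,3], M@T[:3,:3]@c
def onz(f,s,uv,z):
    o,d=ray(f,s,uv); return o+d*(z-o[2])/d[2]
E
python3 - <<'E'
from wr import *; from h import onplane
s=observe(); f=imaging.grab_frame('wrist'); g=imaging.grab_frame('side')
W=[(389,150),(523,144),(520,206),(386,203)]
S=[(200+x/2.857,255+y/2.857) for x,y in [(112,118),(165,62),(293,180),(258,235)]]
for z in(.054,.074,.094):
  P=np.array([onz(f,s,u,z) for u in W]);Q=np.array([onplane(g,u,z) for u in S])
  for X in(P,Q): print(z,X.mean(0).round(4),'sides',np.linalg.norm(np.roll(X,-1,0)-X,axis=1).round(3),X[:,:2].round(3).tolist())
E
```

```text
0.054 [0.5616 0.2147 0.054 ] sides [0.147 0.066 0.15  0.052] [[0.505, 0.267], [0.643, 0.216], [0.616, 0.155], [0.481, 0.221]]
0.054 [0.5475 0.207  0.054 ] sides [0.062 0.143 0.049 0.144] [[0.617, 0.193], [0.592, 0.136], [0.482, 0.226], [0.498, 0.273]]
0.074 [0.5552 0.2199 0.074 ] sides [0.139 0.063 0.142 0.049] [[0.502, 0.269], [0.632, 0.221], [0.607, 0.164], [0.48, 0.226]]
0.074 [0.5431 0.2216 0.074 ] sides [0.06  0.139 0.048 0.14 ] [[0.611, 0.208], [0.587, 0.153], [0.48, 0.24], [0.495, 0.286]]
0.094 [0.5488 0.225  0.094 ] sides [0.131 0.059 0.133 0.046] [[0.499, 0.271], [0.621, 0.226], [0.597, 0.172], [0.478, 0.23]]
0.094 [0.5387 0.2363 0.094 ] sides [0.058 0.134 0.046 0.136] [[0.605, 0.223], [0.581, 0.169], [0.477, 0.255], [0.492, 0.298]]
```

Run:
```python
from wr import *; from h import *
from scipy.optimize import least_squares
s=observe(); f=imaging.grab_frame('wrist'); g=imaging.grab_frame('side'); a=imaging.grab_frame('scene')
for u,v in [((478,241),(187,305)),((493,222),(203,345))]: print('bottle',onplane(a,u,.12).round(3),onplane(g,v,.12).round(3))
for z in(.03,.06): print('rack corner',onz(f,s,(312,91),z).round(3),onz(f,s,(272,107),z).round(3))
# 6dof fit, case corners of underside (z=-27) : order near/left etc
W=[(389,150),(523,144),(520,206),(386,203)]
S=[(200+x/2.857,255+y/2.857) for x,y in [(293,180),(112,118),(165,62),(258,235)]]
# world order: near-end +y', far-end +y', far-end -y', near-end -y'
S=[(200+x/2.857,255+y/2.857) for x,y in [(258,235),(112,118),(165,62),(293,180)]]
C=np.array([[-.065,.027,0],[.065,.027,0],[.065,-.027,0],[-.065,-.027,0]])
T=f['tool_from_camera'];M=R.from_euler('xyz',s['tool_rot']).as_matrix()
def pw(P):
    c=((P-s['position'])@M-T[:3,3])@T[:3,:3]; r=np.hypot(c[:,0],c[:,1]); th=np.arctan2(r,c[:,2])
    return c[:,:2]/r[:,None]*th[:,None]*f['fx']+[f['cx'],f['cy']]
def res(p):
    P=C@R.from_euler('xyz',p[3:]).as_matrix().T+p[:3]
    return np.r_[(pw(P)-W).ravel(),(proj(g,P)-S).ravel()]
r=least_squares(res,[.545,.225,.08,0,-.5,-.45],loss='soft_l1')
P=C@R.from_euler('xyz',r.x[3:]).as_matrix().T+r.x[:3]
print('underside centre',r.x[:3].round(4),np.degrees(r.x[3:]).round(1),'rms',np.sqrt(np.mean(res(r.x)**2)).round(2));print(P.round(3))
print(res(r.x).round(1))
```

```text
bottle [0.679 0.282 0.12 ] [0.684 0.276 0.12 ]
bottle [0.635 0.354 0.12 ] [0.629 0.351 0.12 ]
rack corner [0.464 0.351 0.03 ] [0.421 0.355 0.03 ]
rack corner [0.463 0.348 0.06 ] [0.423 0.351 0.06 ]
underside centre [0.5441 0.2262 0.0823] [-19.1 -37.  -18.1] rms 2.34
[[0.508 0.265 0.036]
 [0.606 0.233 0.114]
 [0.58  0.187 0.128]
 [0.482 0.22  0.05 ]]
[-0.2 -0.2 -3.6  0.1 -0.6 -0.1  0.2  0.1 -4.1  1.1 -3.5 -2.8 -3.3 -4.7
  0.7 -1.6]
```

```bash
python3 go.py .57 .29 .24 67
```

```text
6.3833 [0.4197 0.2461 0.2398] [180.     0.    64.23] q [-1.09  0.3   0.55  1.94 -0.19  0.96 -0.9 ]
shift [ 0.1049  0.1162 -0.0002] turn [ 0.    0.   -2.77]
```

Request:
send_rows --plan "0.04 0.03 0 0 0 0 0;0.07 0.06 0 0 0 -3 0;0.09 0.09 0 0 0 -3 0;0.105 0.116 0 0 0 -3 0;0.105 0.116 0.03 0 0 -3 0;0.105 0.116 0.07 0 0 -3 0;0.105 0.116 0.11 0 0 -3 0;0.105 0.116 0.15 0 0 -3 0;0.105 0.116 0.178 0 0 -3 0;0.105 0.116 0.178 0 0 -3 0"

```text
clock: 7.22
position: [0.5668, 0.2889, 0.0562]
tool_rot: [-3.137, 0.007, 1.174]
force: [-0.8, -0.3, -0.7]
grip_width: -0.0002
finger_force: 0.0
```

```bash
python3 go.py .525 .19 .062 67
```

```text
7.2167 [0.5668 0.2889 0.0562] [-179.73    0.38   67.24] q [-0.82  0.77  0.41  1.69 -0.4   0.78 -0.62]
shift [-0.1074 -0.0003 -0.0051] turn [-0.27  0.38  0.24]
```

Request:
send_rows --plan "-0.012 0 -0.004 0 0 0 0;-0.024 0 -0.006 0 0 0 0;-0.036 0 -0.006 0 0 0 0;-0.048 0 -0.006 0 0 0 0;-0.06 0 -0.006 0 0 0 0;-0.07 0 -0.006 0 0 0 0;-0.08 0 -0.006 0 0 0 0;-0.088 0 -0.006 0 0 0 0;-0.096 0 -0.006 0 0 0 0;-0.104 0 -0.006 0 0 0 0"

```text
clock: 8.05
position: [0.5293, 0.1938, 0.0678]
tool_rot: [-3.142, -0.0, 1.174]
force: [-0.5, -0.1, 0.8]
grip_width: -0.0003
finger_force: 0.0
```

Request:
send_rows --plan "0.02 0 -0.06 0 0 0 0;0.05 0 -0.1 0 0 0 0;0.05 0 -0.14 0 0 0 0;0.05 0 -0.16 0 0 0 0;0.05 0 -0.16 0 0 0 0;0.05 0 -0.16 0 0 0 0;0.05 0 -0.16 0 0 0 0"

```text
clock: 8.63
position: [0.5486, 0.2404, 0.2275]
tool_rot: [-3.141, -0.0, 1.174]
force: [-0.0, 0.2, -0.6]
grip_width: -0.0003
finger_force: 0.0
```

Run:
```python
from workcell import imaging,observe
import cv2,numpy as np
a=imaging.grab_frame('scene')['color'];b=imaging.grab_frame('side')['color'];w=imaging.grab_frame('wrist')['color']
A=cv2.resize(a[205:295,370:490],(400,300),interpolation=cv2.INTER_CUBIC);B=cv2.resize(b[255:360,200:340],(400,300),interpolation=cv2.INTER_CUBIC)
W=cv2.resize(w,(400,300))
cv2.imwrite('pics/mos2.png',np.vstack([np.hstack([A,B]),np.hstack([W,cv2.resize(b,(400,300))])])[:,:,::-1])
s=observe();print(s['clock'],s['position'],s['force'])
```

```text
8.7833 [0.54828568 0.23998589 0.22653912] [ 0.18574753  0.01936014 -0.52854485]
```

View pics/mos2.png

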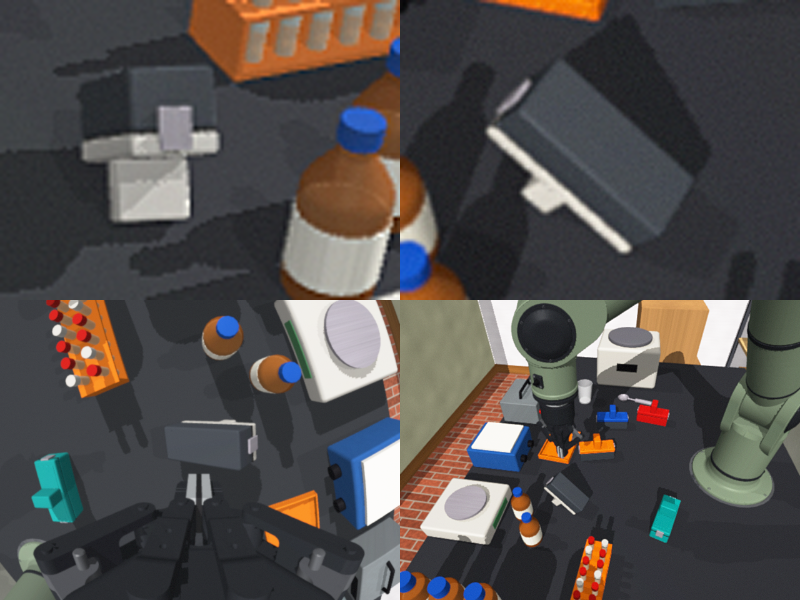

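Run:
```python
from workcell import imaging,observe
import cv2,numpy as np
from h import *
for n,(x0,x1,y0,y1) in dict(scene=(385,450,215,280),side=(225,305,268,350)).items():
    f=imaging.grab_frame(n); o=cv2.imread(f'pics/{n}_drop.png')[:,:,::-1]
    d=np.abs(f['color'].astype(int)-o).max(2)[y0:y1,x0:x1]; print(n,d.mean(),(d>25).sum())
    print(proj(f,[[.544,.226,.08],[.529,.194,.068],[.567,.289,.056],observe()['position']]).round(0))
```

```text
scene 2.56094674556213 0
[[413. 229.]
 [396. 233.]
 [443. 238.]
 [429. 166.]]
side 4.325609756097561 0
[[270. 306.]
 [282. 298.]
 [252. 339.]
 [260. 258.]]
```

Run:
```python
from workcell import imaging,observe
import cv2,numpy as np,pickle
F={n:imaging.grab_frame(n) for n in('scene','side')}; s=observe(); F['wrist']=imaging.grab_frame('wrist')
pickle.dump((F,s),open('F.pkl','wb'))
for n,pts in dict(scene=[(420,235),(400,238),(423,243),(415,262),(410,250),(380,260)],side=[(275,300),(240,305),(245,310),(250,322),(239,288),(330,270)],wrist=[(336,240),(380,193),(404,230),(250,230),(300,280)]).items():
    for p in pts: print(n,p,F[n]['color'][p[1]-1:p[1]+2,p[0]-1:p[0]+2].reshape(-1,3).mean(0).round(0))
```

```text
scene (420, 235) [70. 73. 78.]
scene (400, 238) [40. 43. 46.]
scene (423, 243) [151. 147. 155.]
scene (415, 262) [191. 189. 184.]
scene (410, 250) [157. 155. 151.]
scene (380, 260) [45. 47. 50.]
side (275, 300) [71. 76. 82.]
side (240, 305) [133. 130. 127.]
side (245, 310) [167. 164. 158.]
side (250, 322) [223. 217. 207.]
side (239, 288) [121. 116. 121.]
side (330, 270) [52. 53. 58.]
wrist (336, 240) [76. 81. 89.]
wrist (380, 193) [52. 54. 56.]
wrist (404, 230) [132. 127. 134.]
wrist (250, 230) [61. 63. 67.]
wrist (300, 280) [76. 78. 81.]
```

```bash
cat > fit6.py <<'E'
import pickle,cv2,sys
from wr import *; from h import *
F,s=pickle.load(open('F.pkl','rb'))
ROI=dict(scene=(375,450,205,285),side=(215,320,255,360),wrist=(230,430,170,310))
T=F['wrist']['tool_from_camera'];M=R.from_euler('xyz',s['tool_rot']).as_matrix()
def pj(n,P):
    f=F[n]
    if n=='wrist':
        c=((P-s['position'])@M-T[:3,3])@T[:3,:3]; r=np.hypot(c[:,0],c[:,1]); th=np.arctan2(r,c[:,2]); return np.c_[c[:,:2]/r[:,None]*th[:,None]*f['fx']+[f['cx'],f['cy']],c[:,2]]
    c=(P-f['eye'])@w2c(f); return np.c_[f['fx']*c[:,0]/c[:,2]+f['cx'],f['fy']*c[:,1]/c[:,2]+f['cy'],c[:,2]]
def faces(sx,sy,z0,z1,st=.0018):
    o=[];lo=np.array([-sx/2,-sy/2,z0]);hi=np.array([sx/2,sy/2,z1])
    for k in range(3):
        a,b=[i for i in range(3) if i!=k]
        A,B=np.meshgrid(np.arange(lo[a],hi[a]+1e-6,st),np.arange(lo[b],hi[b]+1e-6,st))
        for v in(lo[k],hi[k]):
            p=np.zeros((A.size,3));p[:,a]=A.ravel();p[:,b]=B.ravel();p[:,k]=v;o.append(p)
    return np.vstack(o)
lb=[faces(.13,.054,-.027,.016),faces(.13,.054,.016,.027),faces(.024,.046,.027,.067)]
PT=np.vstack(lb);LB=np.r_[np.full(len(lb[0]),1),np.full(len(lb[1])+len(lb[2]),2)]
obs={}
for n,(x0,x1,y0,y1) in ROI.items():
    c=F[n]['color'][y0:y1,x0:x1].astype(int); g=cv2.GaussianBlur(F[n]['color'],(5,5),0)[y0:y1,x0:x1].astype(int)
    white=(c.min(2)>105)&(c[:,:,0]>=c[:,:,2]); clasp=(c.min(2)>95)&~white; body=(g[:,:,2]-g[:,:,0]>=8)&(g.max(2)<110)
    body=cv2.morphologyEx(body.astype(np.uint8),cv2.MORPH_OPEN,np.ones((3,3)))>0
    if n=='wrist':
        k,l,st,_=cv2.connectedComponentsWithStats(body.astype(np.uint8)); body=l==1+st[1:,4].argmax()
    obs[n]=(white,clasp,body)
def render6(n,p):
    x0,x1,y0,y1=ROI[n]; q=pj(n,PT@R.from_rotvec(p[3:]).as_matrix().T+p[:3])
    u=np.round(q[:,0]).astype(int)-x0;v=np.round(q[:,1]).astype(int)-y0; ok=(u>=0)&(v>=0)&(u<x1-x0)&(v<y1-y0)
    o=np.argsort(-q[ok,2]); L=np.zeros((y1-y0,x1-x0),np.uint8); L[v[ok][o],u[ok][o]]=LB[ok][o]; return L
def cost(p):
    c=0
    for n,(w,cl,b) in obs.items():
        L=render6(n,p); c+=((((L==2)^w)&~cl).sum()+.7*(b&(L!=1)).sum()+.3*((L==1)&~b&~cl).sum())/np.sqrt(w.sum()+b.sum())/10
    z=(PT@R.from_rotvec(p[3:]).as_matrix().T+p[:3])[:,2].min()
    return c+abs(z)*(300 if z<0 else 100)*.1
if __name__=='__main__':
    print({n:[int(m.sum()) for m in o] for n,o in obs.items()})
    cand=[]; rng=np.random.default_rng(0)
    base=[(np.pi,t,0) for t in(-.64,0,.64)]+[(a*np.pi/2,0,0) for a in(1,-1)]+[(a*2.3,0,0) for a in(1,-1)]
    for b in base:
        for yaw in np.radians([-40,-25,-10,140,155,170]):
            r=R.from_euler('z',yaw)*R.from_euler('y',b[1])*R.from_euler('x',b[0]); p=np.r_[.545,.225,.05,r.as_rotvec()]
            p[2]-=(PT@r.as_matrix().T+p[:3])[:,2].min()
            cand.append((min((cost(p+np.r_[dx,dy,0,0,0,0]),dx,dy) for dx in(-.03,0,.03) for dy in(-.03,0,.03)),tuple(p),b))
    cand.sort(key=lambda t:t[0][0]); res=[]
    for (c,dx,dy),p,b in cand[:8]:
        p=np.array(p)+np.r_[dx,dy,0,0,0,0]
        for k in(1,.4):
            D=np.diag([.012,.012,.01,.2,.2,.2])*k
            r=minimize(cost,p,method='Nelder-Mead',options=dict(initial_simplex=np.vstack([p]+[p+d for d in D]),maxfev=220)); p=r.x
        res.append((r.fun,p,b)); 
    res.sort(key=lambda t:t[0])
    for f_,p,b in res[:4]:
        A=R.from_rotvec(p[3:]).as_matrix(); print(round(f_,3),p[:3].round(4),'x',A[:,0].round(2),'y',A[:,1].round(2),'z',A[:,2].round(2),b,'minz',(PT@A.T+p[:3])[:,2].min().round(4))
    np.save('p6.npy',res[0][1])
    # overlay
    out=[]
    for n,(x0,x1,y0,y1) in ROI.items():
        im=F[n]['color'][y0:y1,x0:x1].copy(); L=render6(n,res[0][1]); ov=im.copy()
        for k,col in((1,(0,255,0)),(2,(255,0,0))):
            cs,_=cv2.findContours((L==k).astype(np.uint8),cv2.RETR_EXTERNAL,cv2.CHAIN_APPROX_NONE); cv2.drawContours(ov,cs,-1,col,1)
        out.append(np.hstack([cv2.resize(i,(400,200),interpolation=cv2.INTER_NEAREST) for i in(im,ov)]))
    cv2.imwrite('pics/fit.png',np.vstack(out)[:,:,::-1])
E
time timeout 500 python3 fit6.py
```

```text
{'scene': [675, 189, 383], 'side': [403, 44, 2118], 'wrist': [739, 1431, 8529]}
6.191 [0.5538 0.2185 0.0621] x [ 0.76 -0.25  0.6 ] y [-0.28 -0.96 -0.05] z [ 0.59 -0.13 -0.8 ] (3.141592653589793, -0.64, 0) minz 0.0001
6.213 [0.5528 0.2186 0.0623] x [ 0.76 -0.26  0.59] y [-0.29 -0.96 -0.05] z [ 0.58 -0.14 -0.81] (3.141592653589793, -0.64, 0) minz 0.0001
6.227 [0.5532 0.219  0.0632] x [ 0.77 -0.26  0.58] y [-0.29 -0.96 -0.05] z [ 0.56 -0.13 -0.82] (3.141592653589793, 0, 0) minz 0.0005
6.235 [0.5534 0.2185 0.0623] x [-0.75  0.24 -0.62] y [0.27 0.96 0.04] z [ 0.6  -0.14 -0.78] (3.141592653589793, 0.64, 0) minz 0.0
real	0m24.749s
user	0m24.854s
sys	0m0.184s
```

View pics/fit.png

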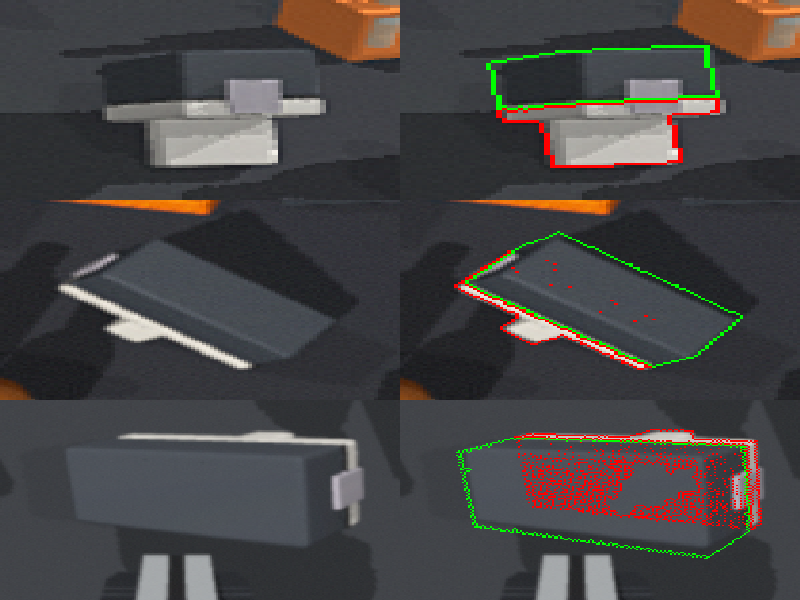

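```bash
python3 go.py .565 .215 .2 164; python3 go.py .565 .215 .2 -16
```

```text
9.0333 [0.5487 0.2403 0.2273] [-1.7998e+02  4.0000e-02  6.7230e+01] q [-0.86  0.51  0.52  1.67 -0.28  1.04 -0.65]
shift [-0.017   0.0248  0.0273] turn [-5.000e-02  1.000e-02 -9.677e+01]
9.0333 [0.5487 0.2403 0.2273] [-1.7998e+02  4.0000e-02  6.7230e+01] q [-0.86  0.51  0.52  1.67 -0.28  1.04 -0.65]
shift [-0.017   0.0248  0.0273] turn [1.000e-02 5.000e-02 8.323e+01]
```

Request:
send_rows --plan "0 0 0 0 0 -97 0.085;0 0 0 0 0 -97 0.085;-0.017 0.025 0.02 0 0 -97 0.085;-0.017 0.025 0.02 0 0 -97 0.085;-0.017 0.025 0.02 0 0 -97 0.085;-0.017 0.025 0.02 0 0 -97 0.085;-0.017 0.025 0.02 0 0 -97 0.085;-0.017 0.025 0.02 0 0 -97 0.085;-0.017 0.025 0.02 0 0 -97 0.085;-0.017 0.025 0.02 0 0 -97 0.085"

```text
clock: 9.87
position: [0.5653, 0.215, 0.2076]
tool_rot: [-3.141, -0.0, 2.429]
force: [0.4, -0.0, 0.5]
grip_width: 0.0852
finger_force: 0.0
```

```bash
python3 go.py .565 .215 .2 164
```

```text
9.8667 [0.5653 0.215  0.2076] [-179.99   -0.    139.2 ] q [-0.59  0.5   0.19  1.66 -0.11  0.99  0.49]
shift [ 0.0002 -0.0002  0.0076] turn [-1.00e-02 -1.00e-02 -2.48e+01]
```

Request:
send_rows --plan "0 0 0 0 0 -25 0.085;0 0 0 0 0 -25 0.085;0 0 0 0 0 -25 0.085;0 0 0.01 0 0 -25 0.085;0 0 0.04 0 0 -25 0.085;0 0 0.07 0 0 -25 0.085;0 0 0.095 0 0 -25 0.085;0 0 0.115 0 0 -25 0.085;0 0 0.132 0 0 -25 0.085;0 0 0.132 0 0 -25 0.085"

```text
clock: 10.7
position: [0.5636, 0.2143, 0.0725]
tool_rot: [-3.138, -0.004, 2.86]
force: [-0.3, 0.0, -0.1]
grip_width: 0.0852
finger_force: 0.0
```

```bash
python3 go.py .565 .215 .07 164
python3 - <<'E'
from workcell import *
import cv2,numpy as np
w=imaging.grab_frame('wrist')['color'];a=imaging.grab_frame('scene')['color'];b=imaging.grab_frame('side')['color']
cv2.imwrite('pics/g2.png',np.vstack([np.hstack([cv2.resize(w,(400,300)),cv2.resize(a[150:300,350:550],(400,300))]),np.hstack([cv2.resize(b[200:380,160:400],(400,300)),w[:300,:400]*0])])[:,:,::-1])
E
```

```text
10.7 [0.5636 0.2143 0.0725] [-179.81   -0.21  163.86] q [-0.51  0.66  0.06  1.76 -0.06  0.72  0.88]
shift [-0.0012  0.0011  0.0025] turn [-0.19 -0.21 -0.14]
```

View pics/g2.png

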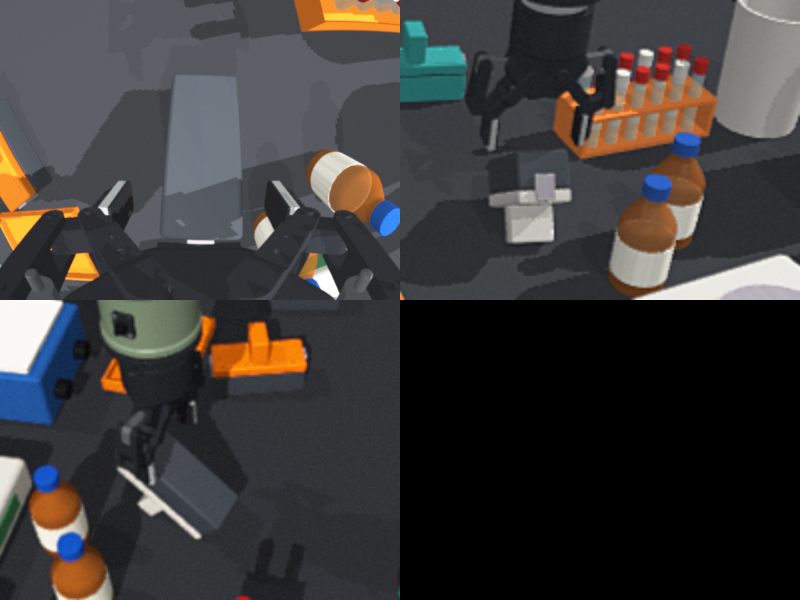

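Request:
send_rows --plan "-0.001 0.001 0.01 0 0 0 0.085;-0.001 0.001 0.02 0 0 0 0.085;-0.001 0.001 0.02 0 0 0 0.085;-0.001 0.001 0.02 0 0 0 0.045;-0.001 0.001 0.02 0 0 0 0.04;-0.001 0.001 0.02 0 0 0 0.04;-0.001 0.001 0.02 0 0 0 0.04;-0.001 0.001 0.02 0 0 0 0.04" --grip_force 100

```text
clock: 11.52
position: [0.567, 0.2159, 0.0567]
tool_rot: [3.141, 0.001, 2.86]
force: [-1.6, -0.4, 6.4]
grip_width: 0.0526
finger_force: 103.3
```

```bash
python3 ft.py
```

```text
11.7167 [0.567  0.216  0.0567] 0.05240421318689857 103.26920092105865
tool F,M mean [ 1.178 -0.562 -7.344  0.26   0.282  0.043] std [0.463 0.313 0.506 0.029 0.027 0.014]
```

Request:
send_rows --plan "0 0 -0.02 0 0 0 0.04;0 0 -0.05 0 0 0 0.04;0 0 -0.08 0 0 0 0.04;0 0 -0.1 0 0 0 0.04;0 0 -0.1 0 -6 0 0.04;0 0 -0.1 0 -12 0 0.04;0 0 -0.1 0 -18 0 0.04;0 0 -0.1 0 -24 0 0.04;0 0 -0.1 0 -30 0 0.04;0 0 -0.1 0 -36 0 0.04"

```text
clock: 12.6
position: [0.5673, 0.2134, 0.153]
tool_rot: [-3.133, 0.517, 2.857]
force: [1.1, 0.1, -10.0]
grip_width: 0.052
finger_force: 109.7
```

Run:
```python
from workcell import *
import numpy as np
from scipy.spatial.transform import Rotation as R
s=observe(); print(s['clock'],s['position'].round(4),R.from_euler('xyz',s['tool_rot']).as_matrix().round(3).tolist(),s['qpos'].round(2),s['force'].round(1),s['moment'].round(2),s['grip_width'],s['finger_force'])
```

```text
12.6 [0.5673 0.2134 0.153 ] [[-0.834, 0.284, 0.472], [0.244, 0.959, -0.147], [-0.494, -0.008, -0.869]] [-1.13  0.52  0.57  2.08  0.46  0.34  0.2 ] [  1.1   0.1 -10. ] [ 0.29  1.34 -0.04] 0.05200133204113827 109.67239916324615
```

Request:
send_rows --plan "-0.02 -0.02 0.012 0 0 0 0.04;-0.04 -0.045 0.024 0 -5 0 0.04;-0.064 -0.072 0.037 0 -10 0 0.04;-0.064 -0.072 0.037 0 -15 0 0.04;-0.064 -0.072 0.037 0 -20 0 0.04;-0.064 -0.072 0.037 0 -25 0 0.04;-0.064 -0.072 0.037 0 -25 0 0.04;-0.064 -0.072 0.037 0 -25 0 0.04"

```text
clock: 13.27
position: [0.6117, 0.1153, 0.1528]
tool_rot: [-3.061, 0.752, 2.862]
force: [0.1, -0.0, -8.4]
grip_width: 0.052
finger_force: 110.6
```

```bash
cat > st.py <<'E'
from workcell import *
import numpy as np
from scipy.spatial.transform import Rotation as R
s=observe(); M=R.from_euler('xyz',s['tool_rot']).as_matrix()
print(s['clock'],s['position'].round(4),'q',s['qpos'].round(2),s['force'].round(1),s['moment'].round(2),s['grip_width'],s['finger_force'])
print('x',M[:,0].round(3),'y',M[:,1].round(3),'z',M[:,2].round(3),'tilt',np.degrees(np.arccos(-M[2,2])).round(1))
E
python3 st.py
```

```text
13.2667 [0.6117 0.1153 0.1528] q [-1.13  0.62  0.69  2.21  1.6   0.25 -0.92] [ 0.1 -0.  -8.4] [ 0.68  1.81 -0.11] 0.05195929353097526 110.58177530765533
x [-0.702  0.201 -0.683] y [ 0.327  0.943 -0.059] z [ 0.632 -0.265 -0.728] tilt 43.3
```

Request:
send_rows --plan "0 0 0 0 -6 0 0.04;0 0 0 0 -12 0 0.04;0 0 0 0 -18 0 0.04;0 0 0 0 -24 0 0.04;0 0 0 0 -30 0 0.04;0 0 0 0 -36 0 0.04;0 0 0 0 -42 0 0.04;0 0 0 0 -42 0 0.04"

```text
clock: 13.93
position: [0.6107, 0.1165, 0.1483]
tool_rot: [-2.475, 1.465, -2.807]
force: [0.1, 0.4, -9.7]
grip_width: 0.0519
finger_force: 111.1
```

```bash
python3 st.py
```

```text
13.9333 [0.6107 0.1165 0.1483] q [-1.18  1.15  0.4   2.35  1.94  1.23 -1.93] [ 0.1  0.4 -9.7] [1.04 2.98 0.02] 0.05188734091539662 111.05980932712555
x [-0.1   -0.035 -0.994] y [ 0.323  0.944 -0.065] z [ 0.941 -0.328 -0.083] tilt 85.2
```

Request:
send_rows --plan "0 0 0 0 6 0 0.04;0 0 0 0 12 0 0.04;0 0 0 0 18 0 0.04;0 0 0 0 24 0 0.04;0 0 0 0 29 0 0.04;0 0 0 0 32 0 0.04;0 0 0 0 32 0 0.04;0 0 0 0 32 0 0.04"

```text
clock: 14.6
position: [0.6118, 0.1155, 0.1533]
tool_rot: [-3.045, 0.927, 2.885]
force: [0.2, -0.4, -8.2]
grip_width: 0.0522
finger_force: 110.8
```

```bash
python3 st.py
cat > wh.py <<'E'
# detected case silhouettes check: principal direction of body+white in scene/side
from h import *; from workcell import imaging
import sys; x,y=map(float,sys.argv[1:3])
for n in('scene','side'):
    f=imaging.grab_frame(n); cv2.imwrite(f'pics/{n}_x.png',f['color'][:,:,::-1]); print(n,proj(f,[[x,y,.0],[x,y,.13]]).round(0).tolist())
E
```

```text
14.6 [0.6118 0.1155 0.1533] q [-1.1   0.66  0.52  2.3   1.95  0.54 -1.36] [ 0.2 -0.4 -8.2] [ 0.86  2.25 -0.02] 0.05223203059982149 110.78439831733704
x [-0.581  0.153 -0.8  ] y [ 0.328  0.943 -0.058] z [ 0.745 -0.296 -0.598] tilt 53.3
```

```bash
cat > pred.py <<'E'
import pickle,sys
from workcell import observe,imaging
from wr import R,np
s0=observe(); F={n:imaging.grab_frame(n) for n in('scene','side')}; F['wrist']=imaging.grab_frame('wrist')
pickle.dump((F,s0),open('F.pkl','wb'))
import fit6 as f6, cv2
from scipy.optimize import minimize
p=np.load('p6.npy'); A=R.from_rotvec(p[3:]).as_matrix()
Mg=R.from_euler('xyz',[3.141,.001,2.86]).as_matrix(); tg=np.array([.567,.216,.0567])
Mn=R.from_euler('xyz',s0['tool_rot']).as_matrix()
A1=Mn@Mg.T@A; c1=s0['position']+Mn@Mg.T@(p[:3]-tg)
print('pred centre',c1.round(4),'x',A1[:,0].round(3),'z',A1[:,2].round(3),'minz',(f6.PT@A1.T+c1)[:,2].min().round(4))
def roi(n):
    q=f6.pj(n,f6.PT@A1.T+c1); a=np.floor(q[:,:2].min(0)-25).astype(int);b=np.ceil(q[:,:2].max(0)+25).astype(int)
    return max(a[0],0),min(b[0],640),max(a[1],0),min(b[1],480)
W={}
for n in('scene','side'):
    x0,x1,y0,y1=f6.ROI[n]=roi(n); c=F[n]['color'][y0:y1,x0:x1].astype(int); w=(c.min(2)>105)&(c[:,:,0]>=c[:,:,2])&(c.max(2)-c.min(2)<40)
    k,l,st,_=cv2.connectedComponentsWithStats(w.astype(np.uint8)); W[n]=l==1+st[1:,4].argmax(); print(n,f6.ROI[n],W[n].sum())
def cost(d):
    q=np.r_[c1+d[:3],(R.from_rotvec(d[3:])*R.from_matrix(A1)).as_rotvec()]
    return sum(((f6.render6(n,q)==2)^w).sum()/np.sqrt(w.sum()) for n,w in W.items())
best=None
for a in(-20,-10,0,10,20):
    d0=np.r_[0,0,0,Mn[:,1]*np.radians(a)]
    r=minimize(cost,d0,method='Nelder-Mead',options=dict(initial_simplex=np.vstack([d0]+[d0+e for e in np.diag([.008,.008,.008,.15,.15,.15])]),maxfev=300))
    if best is None or r.fun<best.fun: best=r
d=best.x;A2=R.from_rotvec(d[3:]).as_matrix()@A1; c2=c1+d[:3]
print('cost0',cost(np.zeros(6)).round(1),'best',round(best.fun,1),'centre',c2.round(4),'x',A2[:,0].round(3),'z',A2[:,2].round(3),'minz',(f6.PT@A2.T+c2)[:,2].min().round(4))
E
python3 pred.py
```

```text
pred centre [0.5996 0.1179 0.1459] x [0.003 0.027 1.   ] z [ 0.956 -0.295  0.005] minz 0.0801
scene (np.int64(339), np.int64(432), np.int64(164), np.int64(288)) 1833
side (np.int64(191), np.int64(299), np.int64(177), np.int64(300)) 593
cost0 14.8 best 8.7 centre [0.5964 0.1206 0.1454] x [0.008 0.053 0.999] z [ 0.952 -0.307  0.009] minz 0.0788
```

Request:
send_rows --plan "0.016 0.001 0.012 0 0 0 0.04;0.032 0.002 0.024 0 0 0 0.04;0.046 0.003 0.034 0 0 0 0.04;0.056 0.004 0.042 0 0 0 0.04;0.06 0.0045 0.045 0 0 0 0.04;0.062 0.0045 0.0465 0 0 0 0.04;0.062 0.0045 0.0465 0 0 0 0.04;0.062 0.0045 0.0465 0 0 0 0.04"

```text
clock: 15.42
position: [0.6119, 0.115, 0.0757]
tool_rot: [-3.042, 0.926, 2.887]
force: [-0.5, 0.2, -8.5]
grip_width: 0.0519
finger_force: 110.8
```

```bash
python3 st.py
```

```text
15.4167 [0.6119 0.115  0.0757] q [-0.99  0.82  0.38  2.29  2.1   0.66 -1.6 ] [-0.5  0.2 -8.5] [0.89 2.2  0.08] 0.051945105607215186 110.83059132099152
x [-0.582  0.151 -0.799] y [ 0.327  0.943 -0.06 ] z [ 0.745 -0.297 -0.598] tilt 53.3
```

Request:
send_rows --plan "0.0016 0 0.0012 0 0 0 0.04;0.0032 0 0.0024 0 0 0 0.04;0.0032 0 0.0024 0 0 0 0.04"

```text
clock: 15.67
position: [0.6129, 0.1147, 0.0736]
tool_rot: [-3.045, 0.931, 2.884]
force: [-7.3, 0.9, 16.5]
grip_width: 0.0521
finger_force: 113.2
```

Request:
send_rows --plan "-0.001 0 -0.001 0 0 0 0.085;-0.001 0 -0.001 0 0 0 0.085;-0.001 0 -0.001 0 0 0 0.085;-0.001 0 -0.001 0 0 0 0.085;-0.001 0 -0.001 0 0 0 0.085;-0.001 0 -0.001 0 0 0 0.085;-0.001 0 -0.02 0 0 0 0.085;-0.001 0 -0.05 0 0 0 0.085;-0.001 0 -0.085 0 0 0 0.085;-0.001 0 -0.12 0 0 0 0.085"

```text
clock: 16.5
position: [0.5219, 0.1497, 0.1442]
tool_rot: [-3.041, 0.925, 2.887]
force: [-0.5, 0.7, 1.1]
grip_width: 0.0844
finger_force: 0.0
```

```bash
python3 st.py
python3 - <<'E'
import pickle
from workcell import observe,imaging
from wr import R,np
s0=observe(); F={n:imaging.grab_frame(n) for n in('scene','side')}; F['wrist']=imaging.grab_frame('wrist'); pickle.dump((F,s0),open('F.pkl','wb'))
E
cat > fitw.py <<'E'
# refine case pose from white masks in scene+side given an initial centre and rotation matrix
from wr import R,np
import fit6 as f6, cv2
from scipy.optimize import minimize
def refine(c1,A1,verbose=1):
    W={}
    for n in('scene','side'):
        q=f6.pj(n,f6.PT@A1.T+c1); a=np.floor(q[:,:2].min(0)-25).astype(int);b=np.ceil(q[:,:2].max(0)+25).astype(int)
        x0,x1,y0,y1=f6.ROI[n]=(max(a[0],0),min(b[0],640),max(a[1],0),min(b[1],480)); c=f6.F[n]['color'][y0:y1,x0:x1].astype(int); w=(c.min(2)>105)&(c[:,:,0]>=c[:,:,2])&(c.max(2)-c.min(2)<40)
        k,l,st,_=cv2.connectedComponentsWithStats(w.astype(np.uint8)); W[n]=l==1+st[1:,4].argmax()
    def cost(d):
        q=np.r_[c1+d[:3],(R.from_rotvec(d[3:])*R.from_matrix(A1)).as_rotvec()]
        return sum(((f6.render6(n,q)==2)^w).sum()/np.sqrt(w.sum()) for n,w in W.items())
    best=None
    for a in(-10,0,10):
        d0=np.r_[0,0,0,A1[:,1]*np.radians(a)]
        r=minimize(cost,d0,method='Nelder-Mead',options=dict(initial_simplex=np.vstack([d0]+[d0+e for e in np.diag([.008,.008,.008,.15,.15,.15])]),maxfev=300))
        if best is None or r.fun<best.fun: best=r
    d=best.x;A2=R.from_rotvec(d[3:]).as_matrix()@A1; c2=c1+d[:3]
    print([int(w.sum()) for w in W.values()],'cost0',cost(np.zeros(6)).round(1),'best',round(best.fun,1),'centre',c2.round(4),'x',A2[:,0].round(3),'y',A2[:,1].round(3),'z',A2[:,2].round(3),'minz',(f6.PT@A2.T+c2)[:,2].min().round(4))
    return c2,A2
E
python3 -c "
from fitw import *
z=np.array([.954,-.3,0]);x=np.array([0,0,1.]);A=np.c_[x,np.cross(z,x),z]
refine(np.array([.598,.119,.065]),A)"
```

```text
16.5 [0.5219 0.1497 0.1442] q [-1.29  0.64  0.46  2.41  1.75  0.64 -1.39] [-0.5  0.7  1.1] [ 0.32  0.74 -0.02] 0.08435813895570524 0.0
x [-0.583  0.152 -0.799] y [ 0.329  0.943 -0.061] z [ 0.743 -0.298 -0.599] tilt 53.2
[1582, 529] cost0 11.9 best 9.1 centre [0.5966 0.1196 0.0648] x [ 0.002 -0.008  1.   ] y [-0.361 -0.933 -0.007] z [ 0.933 -0.361 -0.005] minz -0.0005
```

```bash
cat > got.py <<'E'
# target: x y z, azimuth(deg) of tool tilt plane, tilt(deg) outward from straight down; tool y horizontal = az+90
import sys; from wr import *
x,y,z,az,t=map(float,sys.argv[1:6]); a,t=np.radians([az,t])
h=np.array([np.cos(a),np.sin(a),0]); zt=np.sin(t)*h-np.cos(t)*np.array([0,0,1]); yt=np.array([-np.sin(a),np.cos(a),0]); T=np.c_[np.cross(yt,zt),yt,zt]
s=observe(); M=R.from_euler('xyz',s['tool_rot'])
print(s['clock'],s['position'].round(4),'q',s['qpos'].round(2),'F',s['force'].round(1),s['grip_width'].round(4),'tool z',M.as_matrix()[:,2].round(3))
print('shift',M.inv().apply(np.array([x,y,z])-s['position']).round(4),'turn',np.degrees((M.inv()*R.from_matrix(T)).as_rotvec()).round(2))
E
python3 got.py .5265 .148 .26 -19.3 0;python3 got.py .54 .14 .26 -19.3 -20
```

```text
Traceback (most recent call last):
  File "got.py", line 6, in <module>
    print(s['clock'],s['position'].round(4),'q',s['qpos'].round(2),'F',s['force'].round(1),s['grip_width'].round(4),'tool z',M.as_matrix()[:,2].round(3))
                                                                                           ^^^^^^^^^^^^^^^^^^^^^
AttributeError: 'float' object has no attribute 'round'
Traceback (most recent call last):
  File "got.py", line 6, in <module>
    print(s['clock'],s['position'].round(4),'q',s['qpos'].round(2),'F',s['force'].round(1),s['grip_width'].round(4),'tool z',M.as_matrix()[:,2].round(3))
                                                                                           ^^^^^^^^^^^^^^^^^^^^^
AttributeError: 'float' object has no attribute 'round'
```

```bash
sed -i "s/s\['grip_width'\].round(4)/round(float(s['grip_width']),4)/" got.py
python3 got.py .53 .145 .26 -19.3 53;python3 got.py .56 .135 .26 -19.3 -20
```

```text
16.65 [0.5221 0.1526 0.1448] q [-1.29  0.63  0.46  2.41  1.76  0.64 -1.39] F [ 1.3 -0.5 -0.3] 0.085 tool z [ 0.746 -0.292 -0.599]
shift [-0.0977 -0.0113 -0.0609] turn [-1.69  0.17  2.86]
16.65 [0.5221 0.1526 0.1448] q [-1.29  0.63  0.46  2.41  1.76  0.64 -1.39] F [ 1.3 -0.5 -0.3] 0.085 tool z [ 0.746 -0.292 -0.599]
shift [-0.1167 -0.011  -0.0356] turn [-3.28 73.15  1.39]
```

Request:
send_rows --plan "-0.033 -0.004 -0.02 0 0 0 0.085;-0.065 -0.007 -0.04 0 0 0 0.085;-0.098 -0.011 -0.06 -3 10 1 0.085;-0.098 -0.011 -0.06 -3 17 1 0.085;-0.1 -0.011 -0.055 -3 24 1 0.085;-0.105 -0.011 -0.05 -3 31 1 0.085;-0.11 -0.011 -0.045 -3 38 1 0.085;-0.115 -0.011 -0.04 -3 45 1 0.085;-0.117 -0.011 -0.036 -3 52 1 0.085;-0.117 -0.011 -0.036 -3 59 1 0.085"

```text
clock: 17.48
position: [0.5597, 0.1292, 0.2586]
tool_rot: [-3.075, 0.47, 2.821]
force: [-0.2, -0.2, -0.4]
grip_width: 0.0849
finger_force: 0.0
```

```bash
python3 got.py .585 .124 .2 -19.3 -20
```

```text
17.4833 [0.5597 0.1292 0.2586] q [-0.94  0.27  0.44  2.01  0.46  0.67  0.38] F [-0.2 -0.2 -0.4] 0.0849 tool z [ 0.408 -0.205 -0.89 ]
shift [0.0036 0.0073 0.0635] turn [-3.52 46.92 -0.58]
```

```bash
python3 got.py .626 .109 .20 -19.3 -20
```

```text
17.4833 [0.5597 0.1292 0.2586] q [-0.94  0.27  0.44  2.01  0.46  0.67  0.38] F [-0.2 -0.2 -0.4] 0.0849 tool z [ 0.408 -0.205 -0.89 ]
shift [-0.0353  0.0073  0.0833] turn [-3.52 46.92 -0.58]
```

Request:
send_rows --plan "-0.01 0 0 -3.5 47 -0.6 0.085;-0.02 0 0 -3.5 47 -0.6 0.085;-0.03 0 0.01 -3.5 47 -0.6 0.085;-0.035 0.007 0.03 -3.5 47 -0.6 0.085;-0.035 0.007 0.05 -3.5 47 -0.6 0.085;-0.035 0.007 0.07 -3.5 47 -0.6 0.085;-0.035 0.007 0.083 -3.5 47 -0.6 0.085;-0.035 0.007 0.083 -3.5 47 -0.6 0.085;-0.035 0.007 0.083 -3.5 47 -0.6 0.085;-0.035 0.007 0.083 -3.5 47 -0.6 0.085"

```text
clock: 18.32
position: [0.6251, 0.1081, 0.199]
tool_rot: [-3.139, -0.348, 2.802]
force: [-0.2, 1.5, 0.3]
grip_width: 0.0849
finger_force: 0.0
```

```bash
python3 got.py .592 .1213 .082 -19.3 -20
```

```text
18.3167 [0.6251 0.1081 0.199 ] q [-0.28  0.76  0.2   1.28 -0.29  1.45  1.2 ] F [-0.2  1.5  0.3] 0.0849 tool z [-0.322  0.111 -0.94 ]
shift [-0.0064  0.0018  0.1221] turn [-0.12  0.07 -0.13]
```

Request:
send_rows --plan "-0.0064 0.002 0.02 0 0 0 0.085;-0.0064 0.002 0.05 0 0 0 0.085;-0.0064 0.002 0.08 0 0 0 0.085;-0.0064 0.002 0.105 0 0 0 0.085;-0.0064 0.002 0.122 0 0 0 0.085;-0.0064 0.002 0.122 0 0 0 0.085;-0.0064 0.002 0.122 0 0 0 0.045;-0.0064 0.002 0.122 0 0 0 0.04;-0.0064 0.002 0.122 0 0 0 0.04;-0.0064 0.002 0.122 0 0 0 0.04"

```text
clock: 19.15
position: [0.5934, 0.1229, 0.0859]
tool_rot: [3.141, -0.345, 2.806]
force: [-0.7, -4.0, 15.9]
grip_width: 0.0524
finger_force: 103.3
```

Request:
send_rows --plan "0 0 0 0 0 0 0.04;0 0 0 0 0 0 0.04"

```text
clock: 19.32
position: [0.5934, 0.1229, 0.0859]
tool_rot: [3.141, -0.345, 2.806]
force: [-1.1, -2.0, 16.3]
grip_width: 0.0518
finger_force: 103.3
```

```bash
python3 got.py .62 .11 .2 -19.3 70
```

```text
19.3167 [0.5934 0.1229 0.0859] q [-0.3   0.82  0.17  1.46 -0.31  1.2   1.23] F [-1.1 -2.  16.3] 0.0518 tool z [-0.319  0.112 -0.941]
shift [ 0.0109 -0.0033 -0.1173] turn [ 5.000e-02 -8.975e+01  1.000e-02]
```

Request:
send_rows --plan "0.01 0 -0.028 0 0 0 0.04;0.02 0 -0.056 0 0 0 0.04;0.03 0 -0.09 0 -5 0 0.04;0.02 -0.003 -0.117 0 -11 0 0.04;0.011 -0.003 -0.117 0 -17 0 0.04;0.011 -0.003 -0.117 0 -23 0 0.04;0.011 -0.003 -0.117 0 -29 0 0.04;0.011 -0.003 -0.117 0 -35 0 0.04;0.011 -0.003 -0.117 0 -41 0 0.04;0.011 -0.003 -0.117 0 -47 0 0.04"

```text
clock: 20.15
position: [0.6184, 0.1108, 0.1979]
tool_rot: [3.14, 0.455, 2.804]
force: [2.2, -1.7, -8.8]
grip_width: 0.0515
finger_force: 108.3
```

```bash
python3 got.py .62 .11 .2 -19.3 70
```

```text
20.15 [0.6184 0.1108 0.1979] q [-0.86  0.44  0.54  1.99  0.19  0.43  0.68] F [ 2.2 -1.7 -8.8] 0.0515 tool z [ 0.416 -0.144 -0.898]
shift [-0.0025 -0.0002 -0.0011] turn [  0.07 -43.9   -0.05]
```

Request:
send_rows --plan "0 0 0 0 -6 0 0.04;0 0 0 0 -12 0 0.04;0 0 0 0 -18 0 0.04;0 0 0 0 -24 0 0.04;0 0 0 0 -30 0 0.04;0 0 0 0 -36 0 0.04;0 0 0 0 -42 0 0.04;0 0 0 0 -44 0 0.04;0 0 0 0 -44 0 0.04;0 0 0 0 -44 0 0.04"

```text
clock: 20.98
position: [0.62, 0.097, 0.1972]
tool_rot: [-3.065, 0.845, 2.805]
force: [0.1, -0.8, -7.8]
grip_width: 0.0521
finger_force: 108.5
```

```bash
python3 got.py .62 .11 .05 -19.3 70
cat > now.py <<'E'
import pickle
from workcell import observe,imaging
s0=observe(); F={n:imaging.grab_frame(n) for n in('scene','side')}; F['wrist']=imaging.grab_frame('wrist'); pickle.dump((F,s0),open('F.pkl','wb'))
E
python3 now.py; python3 -c "
from fitw import *
s=f6.s; M=R.from_euler('xyz',s['tool_rot']).as_matrix()
Mg=R.from_euler('xyz',[3.141,-.345,2.806]).as_matrix(); tg=np.array([.5934,.1229,.0859])
z=np.array([.944,-.33,0]);x=np.array([0,0,1.]);A=np.c_[x,np.cross(z,x),z]; c=np.array([.597,.1195,.065])
refine(s['position']+M@Mg.T@(c-tg),M@Mg.T@A)"
```

```text
20.9833 [0.62   0.097  0.1972] q [-1.27  0.64  0.88  2.22  1.56  0.23 -0.93] F [ 0.1 -0.8 -7.8] 0.0521 tool z [ 0.679 -0.319 -0.662]
shift [0.1129 0.0195 0.0933] turn [ -4.32 -21.57   0.82]
[2004, 1430] cost0 9.8 best 5.0 centre [0.6368 0.0898 0.1958] x [-0.83   0.404  0.384] y [-0.426 -0.904  0.031] z [ 0.36  -0.138  0.923] minz 0.1451
```

Request:
send_rows --plan "0 0 0 -1 -6 0 0.04;0 0 0 -2 -12 0 0.04;0 0 0 -3 -18 0 0.04;0 0 0 -4 -22 1 0.04;0 0 0 -4 -22 1 0.04;0 0 0 -4 -22 1 0.04"

```text
clock: 21.63
position: [0.6188, 0.095, 0.1951]
tool_rot: [-3.118, 1.23, 2.819]
force: [-0.0, -0.1, -10.5]
grip_width: 0.052
finger_force: 108.8
```

```bash
python3 got.py .62 .11 .05 -19.3 70
python3 now.py; python3 -c "
from fitw import *
s=f6.s; M=R.from_euler('xyz',s['tool_rot']).as_matrix()
Mg=R.from_euler('xyz',[3.141,-.345,2.806]).as_matrix(); tg=np.array([.5934,.1229,.0859])
z=np.array([.944,-.33,0]);x=np.array([0,0,1.]);A=np.c_[x,np.cross(z,x),z]; c=np.array([.597,.1195,.065])
refine(s['position']+M@Mg.T@(c-tg),M@Mg.T@A)"
```

```text
21.6333 [0.6188 0.095  0.1951] q [-1.17  0.8   0.55  2.4   2.13  0.88 -1.76] F [ -0.   -0.1 -10.5] 0.052 tool z [ 0.886 -0.321 -0.334]
shift [0.138  0.0156 0.0447] turn [-0.56  0.49  0.27]
[1562, 1780] cost0 11.1 best 5.9 centre [0.6361 0.0883 0.2031] x [-0.925  0.379  0.013] y [-0.379 -0.925 -0.016] z [ 0.006 -0.02   1.   ] minz 0.1748
```

```bash
python3 got.py .628 .132 .15 -19.3 70;python3 got.py .628 .132 .03 -19.3 70
```

```text
21.7833 [0.6202 0.0946 0.1972] q [-1.17  0.8   0.56  2.4   2.12  0.87 -1.75] F [-0.5  0.4 -7.6] 0.0522 tool z [ 0.884 -0.323 -0.338]
shift [0.046  0.0381 0.0108] turn [-0.72  0.25  0.12]
21.7833 [0.6202 0.0946 0.1972] q [-1.17  0.8   0.56  2.4   2.12  0.87 -1.75] F [-0.5  0.4 -7.6] 0.0522 tool z [ 0.884 -0.323 -0.338]
shift [0.159  0.0388 0.0513] turn [-0.72  0.25  0.12]
```

Request:
send_rows --plan "0.015 0.012 0.003 0 0 0 0.04;0.03 0.025 0.007 0 0 0 0.04;0.046 0.038 0.011 0 0 0 0.04;0.07 0.038 0.019 0 0 0 0.04;0.095 0.039 0.028 0 0 0 0.04;0.12 0.039 0.037 0 0 0 0.04;0.14 0.039 0.044 0 0 0 0.04;0.152 0.039 0.049 0 0 0 0.04;0.159 0.039 0.051 0 0 0 0.04;0.159 0.039 0.051 0 0 0 0.04"

```text
clock: 22.62
position: [0.6284, 0.1343, 0.0297]
tool_rot: [-3.128, 1.228, 2.809]
force: [-0.3, -0.3, -7.7]
grip_width: 0.052
finger_force: 109.0
```

```bash
python3 got.py .628 .132 .021 -19.3 70
```

```text
22.6167 [0.6284 0.1343 0.0297] q [-1.13  1.19  0.39  2.24  2.05  0.98 -1.98] F [-0.3 -0.3 -7.7] 0.052 tool z [ 0.886 -0.32  -0.336]
shift [ 0.0081 -0.0023  0.0033] turn [-0.53  0.36  0.08]
```

Lower gently in single steps until contact.

Request:
send_rows --plan "0.003 0 0.001 0 0 0 0.04;0.005 0 0.0015 0 0 0 0.04;0.005 0 0.0015 0 0 0 0.04"

```text
clock: 22.87
position: [0.6278, 0.1344, 0.0252]
tool_rot: [-3.134, 1.229, 2.805]
force: [-0.1, -0.3, -8.0]
grip_width: 0.0519
finger_force: 108.9
```

Request:
send_rows --plan "0.002 0 0.0007 0 0 0 0.04;0.002 0 0.0007 0 0 0 0.04"

```text
clock: 23.03
position: [0.6276, 0.1342, 0.0226]
tool_rot: [-3.132, 1.229, 2.806]
force: [0.4, -0.2, -8.3]
grip_width: 0.0519
finger_force: 108.9
```

Request:
send_rows --plan "0.0018 0 0.0007 0 0 0 0.04;0.0018 0 0.0007 0 0 0 0.04"

```text
clock: 23.2
position: [0.6275, 0.1341, 0.0203]
tool_rot: [-3.131, 1.228, 2.807]
force: [0.0, 0.9, -8.3]
grip_width: 0.0521
finger_force: 108.9
```

Request:
send_rows --plan "0.0018 0 0.0007 0 0 0 0.04;0.0018 0 0.0007 0 0 0 0.04"

```text
clock: 23.37
position: [0.6277, 0.1339, 0.0186]
tool_rot: [-3.131, 1.229, 2.807]
force: [-1.0, 0.1, -5.9]
grip_width: 0.052
finger_force: 109.1
```

Request:
send_rows --plan "0.001 0 0 0 0 0 0.085;0.001 0 0 0 0 0 0.085;0.001 0 0 0 0 0 0.085;0.001 0 0 0 0 0 0.085;0.001 0 0 0 0 0 0.085;0 0 0 0 0 0 0.085;0 0 -0.02 0 0 0 0.085;0 0 -0.05 0 0 0 0.085;-0.02 0 -0.085 0 0 0 0.085;-0.06 0 -0.1 0 0 0 0.085"

```text
clock: 24.2
position: [0.5547, 0.1613, 0.1054]
tool_rot: [-3.119, 1.225, 2.823]
force: [2.1, 3.7, 0.7]
grip_width: 0.0851
finger_force: 0.0
```

```bash
python3 now.py; python3 -c "
from fitw import *
x=np.array([-.94,.34,0]);z=np.array([0,0,1.]);A=np.c_[x,np.cross(z,x),z]
refine(np.array([.645,.126,.027]),A)"; python3 got.py .56 .16 .26 -19.3 70;  python3 got.py .56 .16 .26 -19.3 0
```

```text
[2551, 1518] cost0 84.2 best 81.3 centre [0.6458 0.1292 0.0263] x [-0.931  0.362 -0.025] y [-0.36  -0.93  -0.067] z [-0.048 -0.054  0.997] minz -0.0041
24.35 [0.5581 0.1602 0.1102] q [-1.3   1.    0.38  2.38  1.89  0.96 -1.87] F [ 0.3  0.  -0.5] 0.0849 tool z [ 0.887 -0.317 -0.335]
shift [-0.1418  0.0006 -0.0484] turn [-0.33  0.45 -0.18]
24.35 [0.5581 0.1602 0.1102] q [-1.3   1.    0.38  2.38  1.89  0.96 -1.87] F [ 0.3  0.  -0.5] 0.0849 tool z [ 0.887 -0.317 -0.335]
shift [-0.1418  0.0006 -0.0484] turn [-0.18 70.45 -0.36]
```

Request:
send_rows --plan "-0.04 0 -0.02 0 0 0 0.085;-0.08 0 -0.04 0 5 0 0.085;-0.12 0 -0.048 0 12 0 0.085;-0.142 0 -0.048 0 19 0 0.085;-0.142 0 -0.048 0 26 0 0.085;-0.142 0 -0.048 0 33 0 0.085;-0.142 0 -0.048 0 40 0 0.085;-0.142 0 -0.048 0 47 0 0.085;-0.142 0 -0.048 0 54 0 0.085;-0.142 0 -0.048 0 61 0 0.085"

```text
clock: 25.18
position: [0.5603, 0.1557, 0.2554]
tool_rot: [-3.094, 0.709, 2.795]
force: [-0.3, -0.3, -0.6]
grip_width: 0.085
finger_force: 0.0
```

```bash
python3 now.py; sed -i "s/W\[n\]=l==1+st\[1:,4\].argmax()/W[n]=l==np.bincount(l[(f6.render6(n,np.r_[c1,R.from_matrix(A1).as_rotvec()])==2)\&w]).argmax()/" fitw.py; python3 -c "
from fitw import *
x=np.array([-.94,.34,0]);z=np.array([0,0,1.]);A=np.c_[x,np.cross(z,x),z]
refine(np.array([.645,.126,.027]),A)"; python3 got.py .6 .14 .24 -19.3 0; cp pics/side_x.png /dev/null 2>/dev/null; python3 st.py
```

```text
[1361, 1515] cost0 8.1 best 4.4 centre [0.6445 0.1287 0.0265] x [-0.924  0.38   0.011] y [-0.381 -0.924 -0.027] z [-0.    -0.029  1.   ] minz -0.002
25.3333 [0.5611 0.1541 0.2555] q [-1.2   0.31  0.55  2.15  0.94  0.6  -0.26] F [ 0.   0.3 -0.6] 0.0848 tool z [ 0.597 -0.269 -0.755]
shift [-0.0212  0.002   0.0388] turn [-2.88 40.85 -1.78]
25.3333 [0.5611 0.1541 0.2555] q [-1.2   0.31  0.55  2.15  0.94  0.6  -0.26] [ 0.   0.3 -0.6] [ 0.33  0.63 -0.02] 0.08484069914285325 0.0
x [-0.71   0.261 -0.654] y [ 0.373  0.927 -0.035] z [ 0.597 -0.269 -0.755] tilt 40.9
```

```bash
python3 go.py .6445 .1287 .2 67.6
```

```text
25.3333 [0.5611 0.1541 0.2555] [-177.31   40.87  159.84] q [-1.2   0.31  0.55  2.15  0.94  0.6  -0.26]
shift [-0.0295  0.0095  0.0986] turn [30.7  33.49 86.97]
```

Request:
send_rows --plan "-0.01 0 0.01 30.7 33.5 87 0.085;-0.02 0.003 0.03 30.7 33.5 87 0.085;-0.03 0.006 0.05 30.7 33.5 87 0.085;-0.03 0.01 0.07 30.7 33.5 87 0.085;-0.03 0.01 0.085 30.7 33.5 87 0.085;-0.03 0.01 0.085 30.7 33.5 87 0.085;-0.03 0.01 0.085 30.7 33.5 87 0.085;-0.03 0.01 0.085 30.7 33.5 87 0.085;-0.03 0.01 0.085 30.7 33.5 87 0.085;-0.03 0.01 0.085 30.7 33.5 87 0.085"

```text
clock: 26.17
position: [0.6349, 0.1333, 0.2079]
tool_rot: [3.037, 0.187, 1.577]
force: [-0.3, -0.4, -1.2]
grip_width: 0.085
finger_force: 0.0
```

```bash
python3 go.py .6445 .1287 .15 67.6
```

```text
26.1667 [0.6349 0.1333 0.2079] [174.01  10.74  90.37] q [-0.69  0.57  0.42  1.61 -0.02  0.96 -0.31]
shift [0.0063 0.0035 0.0584] turn [ 8.03  9.4  23.24]
```

Request:
send_rows --plan "0.006 0.0035 0.02 8 9.4 23.2 0.085;0.006 0.0035 0.04 8 9.4 23.2 0.085;0.006 0.0035 0.058 8 9.4 23.2 0.085;0.006 0.0035 0.058 8 9.4 23.2 0.085;0.006 0.0035 0.058 8 9.4 23.2 0.085;0.006 0.0035 0.058 8 9.4 23.2 0.085;0.006 0.0035 0.058 8 9.4 23.2 0.085"

```text
clock: 26.75
position: [0.6449, 0.1302, 0.1519]
tool_rot: [3.14, -0.001, 1.192]
force: [-0.1, 0.5, 0.0]
grip_width: 0.0849
finger_force: 0.0
```

```bash
python3 go.py .6445 .1287 .058 67.6
python3 - <<'E'
from wr import *; import cv2
s=observe(); f=imaging.grab_frame('wrist'); c=f['color'].astype(int)
w=((c.min(2)>105)&(c[:,:,0]>=c[:,:,2])&(c.max(2)-c.min(2)<40)).astype(np.uint8)
k,l,st,ce=cv2.connectedComponentsWithStats(w)
for i in range(1,k):
    if st[i,4]>1500:
        m=(l==i).astype(np.uint8); r=cv2.minAreaRect(cv2.findNonZero(m)); print(st[i],r)
E
```

```text
26.75 [0.6449 0.1302 0.1519] [ 1.7989e+02 -8.0000e-02  6.8290e+01] q [-0.53  0.67  0.38  1.58 -0.29  0.95 -0.43]
shift [-0.0017 -0.      0.0939] turn [ 0.11 -0.08  0.69]
[  378     0   235    80 11532] ((495.0, 39.5), (79.0, 234.0), 90.0)
[  517   157   123   194 17077] ((589.932373046875, 256.5946044921875), (180.34567260742188, 129.54637145996094), 80.53767395019531)
[  232   195   176    88 12965] ((319.5, 238.5), (87.0, 175.0), 90.0)
```

Request:
send_rows --plan "-0.0015 0.0005 0.03 0 0 0.6 0.085;-0.0015 0.0005 0.06 0 0 0.6 0.085;-0.0015 0.0005 0.082 0 0 0.6 0.085;-0.0015 0.0005 0.096 0 0 0.6 0.085;-0.0015 0.0005 0.096 0 0 0.6 0.085;-0.0015 0.0005 0.096 0 0 0.6 0.02;-0.0015 0.0005 0.096 0 0 0.6 0.005;-0.0015 0.0005 0.096 0 0 0.6 0.005;-0.0015 0.0005 0.096 0 0 0.6 0.005;-0.0015 0.0005 0.096 0 0 0.6 0.005" --grip_force 120

```text
clock: 27.63
position: [0.6464, 0.1287, 0.0575]
tool_rot: [3.139, -0.006, 1.179]
force: [0.6, 0.2, -0.3]
grip_width: 0.0248
finger_force: 0.0
```

Request:
send_rows --plan "0 0 0 0 0 0 0;0 0 0 0 0 0 0;0 0 0 0 0 0 0;0 0 0 0 0 0 0"

```text
clock: 27.97
position: [0.6465, 0.1288, 0.058]
tool_rot: [3.139, -0.006, 1.179]
force: [-3.4, 0.7, 13.6]
grip_width: 0.0208
finger_force: 118.8
```

Request:
send_rows --plan "0 0 -0.015 0 0 0 0;0 0 -0.04 0 0 0 0;0 0 -0.07 0 0 0 0;0 0 -0.1 0 0 0 0;0 0 -0.13 0 0 0 0;0 0 -0.155 0 0 0 0;0 0 -0.175 0 0 0 0;0 0 -0.18 0 0 0 0;0 0 -0.18 0 0 0 0;0 0 -0.18 0 0 0 0"

```text
clock: 28.8
position: [0.6447, 0.1279, 0.2352]
tool_rot: [3.142, -0.004, 1.179]
force: [-1.4, 0.6, -9.0]
grip_width: 0.0205
finger_force: 119.1
```

```bash
python3 ft.py; python3 st.py
```

```text
29.0 [0.6448 0.1277 0.2352] 0.02040688938316427 119.13160443305969
tool F,M mean [ 3.10e-02  5.50e-02  8.80e+00  1.13e-01  2.00e-02 -6.00e-03] std [0.237 0.874 0.566 0.033 0.021 0.018]
29.05 [0.645  0.1277 0.2355] q [-0.55  0.58  0.42  1.49 -0.26  1.12 -0.47] [-0.8 -0.1 -8.2] [ 0.03  0.07 -0.04] 0.02070302150357978 119.1312325000763
x [0.382 0.924 0.004] y [ 0.924 -0.382  0.   ] z [ 0.002  0.004 -1.   ] tilt 0.2
```

Request:
send_rows --plan "0 0.029 0 0 0 0 0;0 0.048 0 0 0 0 0;0 0.048 0 0 0 0 0;0 0.029 0 0 0 0 0;0 0 0 0 0 0 0;0 -0.029 0 0 0 0 0;0 -0.048 0 0 0 0 0;0 -0.048 0 0 0 0 0;0 -0.029 0 0 0 0 0;0 0 0 0 0 0 0"

```text
clock: 29.88
position: [0.6442, 0.1299, 0.2369]
tool_rot: [-3.142, -0.006, 1.182]
force: [-0.0, 1.3, -7.7]
grip_width: 0.0205
finger_force: 121.0
```

```bash
python3 ft.py
```

```text
30.0833 [0.6455 0.1272 0.2358] 0.0203457869340298 121.08294725418091
tool F,M mean [-1.605e+00 -2.320e-01  9.053e+00  1.370e-01 -7.000e-02  2.000e-03] std [2.301 0.762 0.916 0.321 0.166 0.046]
```

Request:
send_rows --plan "0 0.029 0 0 0 0 0;0 0.048 0 0 0 0 0;0 0.048 0 0 0 0 0;0 0.029 0 0 0 0 0;0 0 0 0 0 0 0;0 -0.029 0 0 0 0 0;0 -0.048 0 0 0 0 0;0 -0.048 0 0 0 0 0;0 -0.029 0 0 0 0 0;0 0 0 0 0 0 0"

```text
clock: 30.97
position: [0.6438, 0.1305, 0.2374]
tool_rot: [-3.141, -0.007, 1.183]
force: [-3.2, 1.6, -6.7]
grip_width: 0.0204
finger_force: 122.4
```

Request:
send_rows --plan "0 0.03 0 0 0 0 0;0 0.045 0 0 0 0 0;0 0.03 0 0 0 0 0;0 0 0 0 0 0 0;0 -0.03 0 0 0 0 0;0 -0.045 0 0 0 0 0;0 -0.03 0 0 0 0 0;0 0 0 0 0 0 0;0 0.03 0 0 0 0 0;0 0.045 0 0 0 0 0"

```text
clock: 31.8
position: [0.6888, 0.1095, 0.2367]
tool_rot: [3.139, -0.005, 1.179]
force: [0.5, -1.3, -7.5]
grip_width: 0.0205
finger_force: 123.3
```

Request:
send_rows --plan "0 0 0 0 0 0 0;0 0 0 0 0 0 0;0 0 0 0 0 0 0;0 0 0 0 0 0 0;0 0 0 0 0 0 0;0 0 0 0 0 0 0"

```text
clock: 32.3
position: [0.6866, 0.1112, 0.237]
tool_rot: [3.14, -0.006, 1.18]
force: [0.4, 0.2, -7.9]
grip_width: 0.0203
finger_force: 123.3
```

```bash
python3 ft.py
```

```text
32.5 [0.6869 0.1108 0.2368] 0.0205558277482919 123.3840537071228
tool F,M mean [-0.051  0.308  7.578  0.081 -0.015 -0.011] std [0.24  0.254 0.373 0.026 0.022 0.039]
```

Request:
send_rows --plan "0 -0.03 0 0 0 0 0;0 -0.06 0 0 0 0 0;0 -0.09 0 0 0 0 0;0 -0.09 0 0 0 0 0;0 -0.09 0 0 0 0 0;0 -0.09 0 0 0 0 0;0 -0.09 0 0 0 0 0;0 -0.09 0 0 0 0 0"

```text
clock: 33.22
position: [0.6044, 0.1444, 0.2364]
tool_rot: [3.14, -0.005, 1.178]
force: [0.7, -0.5, -8.0]
grip_width: 0.0204
finger_force: 123.5
```

```bash
python3 ft.py; python3 go.py .6444 -.0483 .24 67.6
```

```text
33.4167 [0.604  0.1447 0.2364] 0.020270398631157496 123.59194278717041
tool F,M mean [ 1.080e-01  7.000e-02  7.818e+00 -7.700e-02  5.000e-03  8.000e-03] std [0.269 0.502 0.51  0.038 0.017 0.015]
33.4667 [0.604  0.1448 0.2364] [179.91  -0.28  67.52] q [-0.62  0.52  0.44  1.6  -0.24  1.07 -0.51]
shift [-0.1629  0.1112 -0.0042] turn [ 0.09 -0.28 -0.08]
```

Request:
send_rows --plan "-0.01 0.007 0 0 0 0 0;-0.03 0.02 0 0 0 0 0;-0.055 0.037 0 0 0 0 0;-0.08 0.055 0 0 0 0 0;-0.105 0.072 0 0 0 0 0;-0.13 0.089 0 0 0 0 0;-0.148 0.101 0 0 0 0 0;-0.158 0.108 0 0 0 0 0;-0.163 0.111 -0.004 0 -0.3 0 0;-0.163 0.111 -0.004 0 -0.3 0 0"

```text
clock: 34.3
position: [0.6444, -0.0492, 0.2405]
tool_rot: [3.139, 0.001, 1.177]
force: [0.5, 0.7, -7.7]
grip_width: 0.0204
finger_force: 123.5
```

Request:
send_rows --plan "0 0 0 0 0 0 0;0 0 0 0 0 0 0;0 0 0 0 0 0 0;0 0 0 0 0 0 0;0 0 0 0 0 0 0;0 0 0 0 0 0 0;0 0 0 0 0 0 0;0 0 0 0 0 0 0"

```text
clock: 34.97
position: [0.6441, -0.048, 0.2399]
tool_rot: [3.14, 0.0, 1.179]
force: [0.0, -0.5, -8.2]
grip_width: 0.0204
finger_force: 123.5
```

```bash
python3 ft.py; python3 go.py .6444 -.0483 .24 67.6; python3 now.py
python3 - <<'E'
from fitw import *
x=np.array([-.924,.38,0]);z=np.array([0,0,1.]);A=np.c_[x,np.cross(z,x),z]
refine(f6.s['position']+np.array([0,0,-.03]),A)
F=f6.F; cv2.imwrite('pics/fin.png',np.hstack([cv2.resize(F[n]['color'],(400,300)) for n in('scene','side')])[:,:,::-1])
E
```

```text
35.1667 [ 0.6441 -0.048   0.2399] 0.020648381829533543 123.50787162780762
tool F,M mean [-9.00e-02 -1.60e-02  8.04e+00 -6.80e-02  2.00e-03 -8.00e-03] std [0.422 0.385 0.555 0.011 0.005 0.033]
35.2167 [ 0.6441 -0.0481  0.2399] [179.91   0.    67.54] q [-0.3   0.56  0.45  1.52 -0.26  1.11 -0.19]
shift [-0.0001  0.0004 -0.0001] turn [ 0.09  0.   -0.06]
[1473, 1297] cost0 18.9 best 14.6 centre [ 0.6434 -0.0497  0.2069] x [-0.929  0.366 -0.023] y [-0.367 -0.929  0.023] z [-0.013  0.03   0.999] minz 0.1778
```

View pics/fin.png

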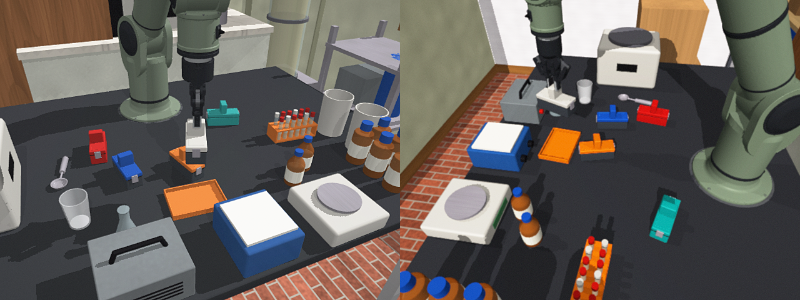

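The picture shows the white-lid case held level by its handle above the tray. In the scene view it is at about (197,135), with the tray at (195,197). The other cases and the glassware stand where they were. I'm handing in.

```bash
python3 -c "
from workcell import bot; print(bot.job_done())"
```

```text
the job is handed in; nothing more can be done
None
```

The white-lid case is the one that rattles: its tilting moment swung from +0.08 to −0.08 N m when shaken, and I handed in holding it level and still over the middle of the tray, about 18 cm clear. My first shake was too hard and threw it onto the bench, so I righted it, re-gripped it by the handle and shook it again. The blue and orange cases were never picked up, and the other glassware and tools look unmoved in the last pictures.

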